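# Make up an instrument box for the steriliser

### The job

Make up the steel instrument box for the steriliser: first lower the wire basket into the box, then lay the two clamps whose jaws stand open flat in the basket, one on each side of its cross bar, and lastly put the lid on so that it sits down all round. A clamp that is ratcheted shut must not be sterilised: lay that one flat in the kidney dish. Do not knock over the amber bottle, and let go of everything at the end.

Things in the scene. Friction and masses are not known exactly. Their poses are not given: they have to be found in the camera images.
- box: Open steel instrument box, 286 x 122 mm and 50 mm high, walls and floor 3 mm thick (inside 280 x 116 mm, 47 mm deep). It does not move. Origin at the centre of its underside, on the table; x runs along its length, y across it, z up.
- basket_bar (a point): Wire basket, 270 x 106 mm, 0.2 kg, walls 26 high and 3 thick, flat floor 3 thick; fits the box with 5 mm to spare all round. A 10 x 10 mm bar across its middle is its handle, open beneath: each half, bar to end wall, is 127 long, 100 wide inside. This point: middle of the bar, 38 mm above the basket's underside, where it balances; x along the basket, y along the bar, z up. Stands on the table.
- lid_bar (a point): Steel lid, 301 x 137 mm, 0.3 kg, right way up on the table. Its 14 mm skirt goes down outside the box, 5 mm to spare all round, till the plate rests on the rim. Handle: a 10 x 10 mm bar, 90 long, along the lid's middle, 20 mm clear of the plate. This point: middle of the bar, 42 mm above the skirt's lower edge, 28 above the plate's underside; x along lid and bar, z up.
- open_a_joint (a point): Small steel artery clamp with finger rings, 110 mm long, 35 g, lying flat on a 2 mm rubber mat, jaws and rings standing open (tips 22 mm apart, rings 74 mm over all); its opening never changes. This point: centre of its joint, a block 14 long, 12 wide, 7 thick, 3.5 mm above its underside; x points to the jaw tips (40 mm away), the rings end 70 mm the other way; z up.
- open_b_joint (a point): Second clamp with open jaws, exactly like the other one; the same point and axes.
- shut_joint (a point): Clamp of the same make, but ratcheted shut: its jaws lie together and its rings nearly touch (46 mm wide over all). The same point and axes; it too lies on the rubber mat.
- dish: Steel kidney dish, about 200 mm long (x), 36 high, floor and walls 3 thick; it does not move. Bean-shaped, 83 mm wide inside, both ends curving towards +y. Origin on the table under its middle, 9 mm to the +y side of the channel's middle there; a clamp laid along x over y = -2 mm, the middle of its length over the origin, lies flat with room all round. z up.
- amber_mid (a point): Amber glass bottle with a black cap, 52 mm across and 115 mm high, standing on the table beyond the task's things; this point is on its axis, half-way up. Leave it standing.
Mind the look-alikes: they are no part of the job. What is shaped like the part that bears open_a_joint but green or pink is not meant.

How it is judged:
By the outcome, as a careful person would: the job done as asked, in the order asked, and still so for the second after the job is handed in, with the robot touching nothing.
It also fails if it takes over 141 s, if anything falls off the work surface, if the arm or the gripper's body presses on something with over 40 N, if the wrist force passes 120 N, or if a joint passes its speed limit or range.

### The arm

A 6-joint arm with a two-finger parallel gripper is mounted at the origin on the work surface. World frame = base frame: x ahead of the robot, y to its left, z up, the work surface at z = 0. Lengths are in m, angles in rad, forces in N, time in s.
With the tool pointing down it reaches from about 0.35 to 0.775 m from the base axis. Payload 7.3 kg.
Tool frame: the origin (TCP) lies midway between the tips of the shut fingers; the grasp point (between the pads) lies 19 mm behind it (robot.grip_depth is the z of the grasp point in the tool frame, in m); z points along the fingers, y is the line along which they close (so a half turn about z gives the same grasp; the last joint's range is limited). The gripper opens to 92 mm and grips with 3 to 60 N. Pads are 19 mm wide; open, the fingers measure 130 mm over their backs; the gripper's body (75 mm by 190 mm) begins 47 mm behind the grasp point.
Start: joints at [-1.283, 0.342, 1.524, -0, 1.275, -0.146], TCP at [0.221, -0.476, 0.227] pointing down, gripper open.
Joint ranges: [-2.53, 2.53], [-0.77, 2.02], [0.04, 2.7], [-1, 4.14], [0.28, 2.66], [-3.11, 3.11]. Speed limits (rad/s): [2.57, 2.57, 3.14, 3.14, 3.14, 3.14].

### API

Orientations are given as [roll, pitch, yaw] about the fixed x, y, z axes, in that order (R = Rz(yaw) Ry(pitch) Rx(roll)).
In Python, from cell import robot, viewer gives the robot as it stands.
- The arm moves only by the tool step_arm, never from a script. Its argument "increments" is a list of rows, each an object with "delta_pos": the shift along the tool's x, y, z in cm, a list of three; "dr": the turn, a rotation vector about the tool's x, y, z in degrees, a list of three; "fingers": the closure, from -1 (fully open) to 1 (shut), so that 0 is half open. In form: [{"delta_pos": [tx, ty, tz], "dr": [wx, wy, wz], "fingers": fingers}, ...]. A call has exactly 5 rows; each row is the pose to reach, as a shift and turn from the pose commanded when the call began, along the tool's axes at that moment; what a row does not reach only later rows make up. A row lasts 1/8 s, in which the tool goes at most 62.5 mm and 10.7 degrees, less where a joint would pass 70% of its speed; a pose out of reach is approached as far as the arm can. A call with a gripper value outside its range is refused whole. The fingers move at their own pace and stop on an object; "newtons" is the grip in N (left out, the last holds). Time passes only in rows, so rows that repeat a pose let the fingers close, or fill a call up. It gives the time, the measured TCP pose, the force, the opening and the grip force at its end, in the units of the state.
- robot.observe(): the state, without advancing time (a new reading comes with each control period).
- viewer.read_camera(name): name is "scene" or "top"; returns the picture (384x512x3 uint8, red, green, blue); there is no depth.
- viewer.camera_params(name): a dict with "K" (3x3 intrinsics, pixels), "T" (4x4, takes a point from camera to world coordinates). Camera axes: x right, y down, z forward; pixel columns grow to the right and rows downward; lengths in m; the calibration is good to about 2 mm. A picture is of the moment at which its call begins. camera_params takes no time and is no camera call.
- robot.hand_in(): hands the job in; it is judged then, once.
The state is a dict: "time": time; "qpos": joint angles; "qvel": joint speeds; "joint_efforts": joint torques, N m; "tool_pos": TCP position; "tool_rot": TCP orientation; "contact_force": force on the tool from outside, world axes, zero at the start; "torque": the same for the moment, N m; "opening": finger opening in m; "grip_force": force on a finger pad.
Only numpy, scipy, OpenCV 4.12 (cv2) and the standard library are available. Lean on these libraries where they do the work, as an engineer would, in place of code of your own. Each camera call takes 0.05 s, during which the arm holds its last target. There are 200 camera calls.

## Working session

There is one attempt and no reset: what is moved stays moved. The work goes in short steps, Python scripts to look and compute and a tool call to move; the robot and the scene stay as the last step left them, time stands still between calls to the robot, and variables do not carry over. Pictures are saved under pics/ and viewed, at most 14 in all, crops included, and the job is handed in when it is done.

Besides the shell and the picture viewer there is one more tool, called after "Call:" as a command line: name --argument value ..., lists and objects as JSON in quotes. step_arm: Moves the arm, as the interface text tells. Its arguments: {"type":"object","properties":{"increments":{"type":"array"},"newtons":{"type":"number"}},"required":["increments"]}

```bash
mkdir -p pics; ls; python3 - <<'E'
from cell import robot, viewer
import cv2,numpy as np
np.set_printoptions(precision=4,suppress=True)
for n in("scene","top"):
    im=viewer.read_camera(n); cv2.imwrite(f"pics/{n}0.png",im[:,:,::-1]); p=viewer.camera_params(n); print(n,p["K"],p["T"])
    cv2.imwrite(f"pics/{n}0b.png",cv2.resize(im[:,:,::-1],(800,600),interpolation=cv2.INTER_CUBIC))
print(robot.observe(),robot.grip_depth)
E
```

```text
pics
scene [[393.0098   0.     256.8873]
 [  0.     393.0098 188.3123]
 [  0.       0.       1.    ]] [[-0.8096  0.4761 -0.3432  1.0383]
 [ 0.5867  0.6731 -0.4502  0.6507]
 [ 0.0166 -0.5659 -0.8243  1.1327]
 [ 0.      0.      0.      1.    ]]
top [[412.6958   0.     253.3093]
 [  0.     412.6958 188.5564]
 [  0.       0.       1.    ]] [[ 0.0178 -0.9828  0.1838  0.3197]
 [-0.9998 -0.017   0.0059  0.0837]
 [-0.0027 -0.1839 -0.9829  1.5639]
 [ 0.      0.      0.      1.    ]]
{'time': 0.1, 'qpos': array([-1.283 ,  0.3427,  1.5249, -0.    ,  1.2754, -0.146 ]), 'qvel': array([ 0.0002, -0.0007, -0.0011, -0.0006,  0.0017, -0.    ]), 'joint_efforts': array([  0.002 , -43.2002, -24.4694,   0.0719,   0.0526,  -0.    ]), 'tool_pos': array([ 0.2206, -0.476 ,  0.2261]), 'tool_rot': array([-3.1402, -0.0002,  0.4338]), 'contact_force': array([ 0.0529,  0.1077, -0.3375]), 'torque': array([-0.0401, -0.0283,  0.0519]), 'grip_force': 0.0, 'opening': 0.09190686364954058} -0.0188
```

View pics/top0b.png

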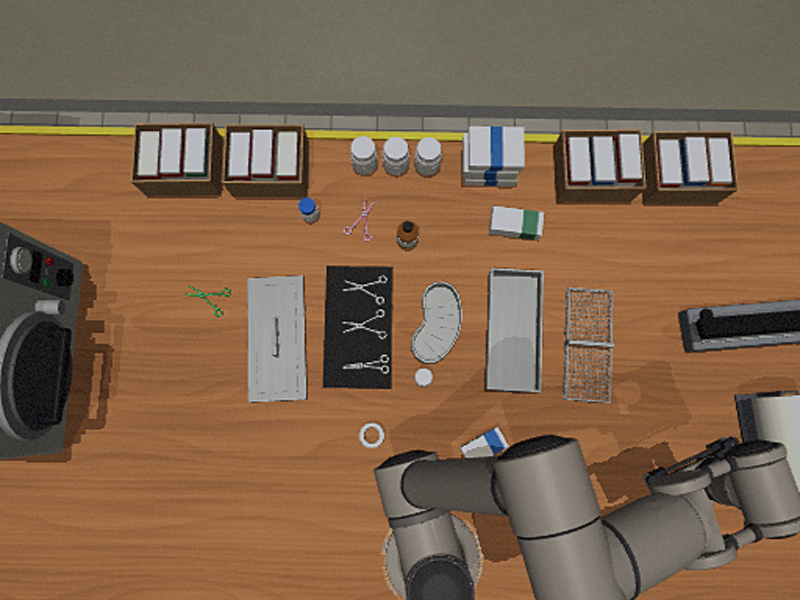

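View pics/scene0b.png

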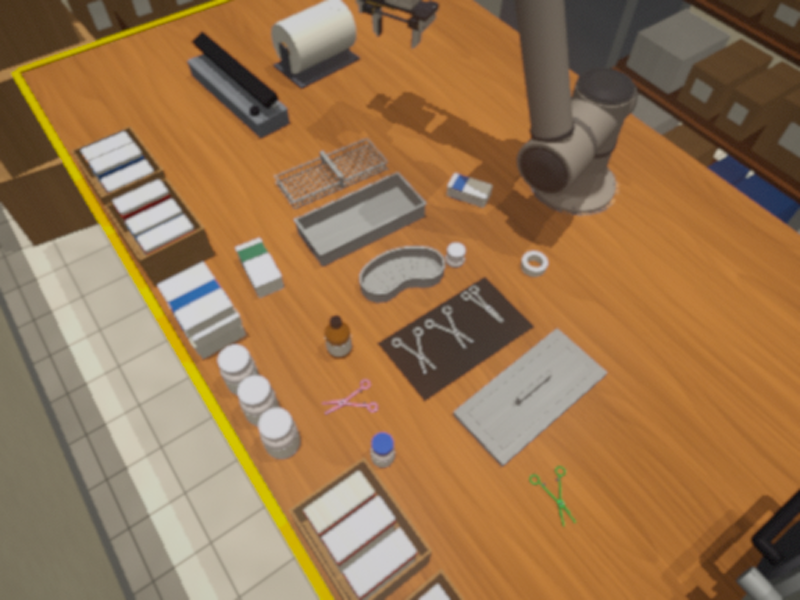

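Candidates in the top view (800x600 picture): grey clamps on the black mat at (363,289) open, (363,325) open and (363,365) shut. The look-alikes are the green clamp at (210,299) and the pink one at (362,222). Lid is at (277,338), dish (437,322), box (515,330), basket (588,345), amber bottle (407,235). I choose the three grey clamps on the mat and check them in a crop.

```bash
cat > h.py <<'E'
import cv2,numpy as np
from cell import robot,viewer
np.set_printoptions(precision=4,suppress=True)
P={n:viewer.camera_params(n) for n in("scene","top")}
def ray(n,uv,z):
    K,T=P[n]["K"],P[n]["T"]; uv=np.atleast_2d(np.asarray(uv,float))
    d=np.c_[uv,np.ones(len(uv))]@np.linalg.inv(K).T@T[:3,:3].T
    return (T[:3,3]+d*((z-T[2,3])/d[:,2])[:,None])[:,:2]
def proj(n,X):
    K,T=P[n]["K"],P[n]["T"]; c=(np.atleast_2d(X)-T[:3,3])@T[:3,:3]@K.T
    return c[:,:2]/c[:,2:]
def rect(n,z,xr,yr,s=2000):
    "image resampled on the plane z: row = x from max, col = y from max, s px per m"
    xs=np.arange(xr[1],xr[0],-1/s); ys=np.arange(yr[1],yr[0],-1/s)
    X,Y=np.meshgrid(xs,ys,indexing="ij"); uv=proj(n,np.c_[X.ravel(),Y.ravel(),np.full(X.size,z)]).astype(np.float32)
    im=np.mean([viewer.read_camera(n) for _ in range(2)],0).astype(np.uint8)[:,:,::-1]
    return cv2.remap(np.ascontiguousarray(im),uv[:,0].reshape(X.shape),uv[:,1].reshape(X.shape),cv2.INTER_CUBIC)
E
python3 - <<'E'
from h import *
for n in("top","scene"):
    for l,p,z in (("lid",(277,338),.04),("mat",(360,325),.005),("dish",(437,322),0),("box",(515,330),0),("bask",(588,345),.03)):
        if n=="top": print(l,ray(n,np.array(p)*.64,z))
im=cv2.imread("pics/top0.png")[165:265,150:400]
cv2.imwrite("pics/crop.png",cv2.resize(im,None,fx=3.2,fy=3.2,interpolation=cv2.INTER_CUBIC))
r=rect("top",.006,(.34,.64),(.0,.40)); cv2.imwrite("pics/mat.png",r)
r=rect("scene",.006,(.34,.64),(.0,.40)); cv2.imwrite("pics/mats.png",r)
E
```

```text
lid [[0.495  0.3732]]
mat [[0.5344 0.179 ]]
dish [[ 0.5458 -0.0089]]
box [[ 0.5294 -0.1994]]
bask [[ 0.4924 -0.3672]]
```

View pics/crop.png

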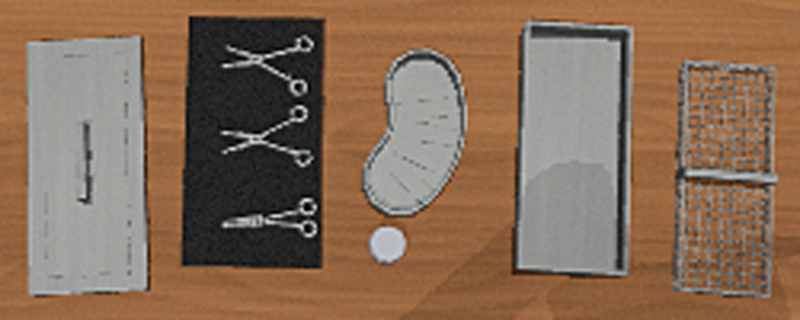

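The crop shows the open clamps at (257,60) and (257,138) and the shut one at (258,221). Their jaws point left (+y) and their rings right, all on the black mat. Next I measure everything with silhouettes in both views.

```bash
cat >> h.py <<'E'
def contour(n,img,near,f,S=6,minA=40):
    "biggest/closest low-level blob: f(hsv)->mask, near = world xy; returns contour px"
    big=cv2.resize(img,None,fx=S,fy=S,interpolation=cv2.INTER_CUBIC)
    m=f(cv2.cvtColor(big,cv2.COLOR_BGR2HSV),big).astype(np.uint8)
    m=cv2.morphologyEx(m,cv2.MORPH_OPEN,np.ones((3,3)))
    cs,_=cv2.findContours(m,cv2.RETR_EXTERNAL,cv2.CHAIN_APPROX_NONE)
    p=proj(n,[*near])[0]; q=tuple(float(v) for v in (p+.5)*S-.5)
    cs=[c for c in cs if cv2.contourArea(c)>minA*S*S]
    c=max(cs,key=lambda c:cv2.pointPolygonTest(c,q,True))
    return (c[:,0]+.5)/S-.5
def boxfit(n,c,h,h0=0.):
    "vertical prism: centre, yaw of long side, measured size"
    top,bot=ray(n,c,h),ray(n,c,h0)
    (_,(w,l),a)=cv2.minAreaRect((top*1000).astype(np.float32)); a=np.deg2rad(a)+(0 if w>l else np.pi/2); a=(a+np.pi/2)%np.pi-np.pi/2
    cam=P[n]["T"][:2,3]; ctr=[];size=[]
    for u in (np.array([np.cos(a),np.sin(a)]),np.array([-np.sin(a),np.cos(a)])):
        t,b=top@u,bot@u; k=cam@u
        hi=(b if k>np.percentile(b,99) else t); lo=(b if k<np.percentile(b,1) else t)
        hi,lo=np.sort(hi)[-25:].mean(),np.sort(lo)[:25].mean(); ctr.append((hi+lo)/2*u); size.append(hi-lo)
    return np.r_[sum(ctr),np.rad2deg(a),np.array(size)*1000]
E
cat > m.py <<'E'
from h import *
I={n:viewer.read_camera(n)[:,:,::-1].copy() for n in("top","scene")}
wood=lambda h,b:cv2.morphologyEx((h[:,:,1]<75).astype(np.uint8),cv2.MORPH_CLOSE,np.ones((25,25)))
cl=lambda h,b:(h[:,:,2]>95)&(h[:,:,1]<70)
for n in I:
    for l,p,h in (("lid",(.495,.373,.017),.017),("box",(.53,-.2,.03),.05),("basket",(.492,-.367,.02),.026),("dish",(.54,-.03,.01),.036)):
        try: print(n,l,boxfit(n,contour(n,I[n],p,wood),h))
        except Exception as e: print(n,l,e)
    for l,p in (("c1",(.585,.172)),("c2",(.535,.172)),("c3",(.482,.172))):
        c=contour(n,I[n],(*p,.005),cl,minA=8); q=ray(n,c,.006)
        print(n,l,cv2.minAreaRect((q*1000).astype(np.float32)),q.min(0),q.max(0))
E
python3 m.py
```

```text
top lid [  0.5002   0.3816   3.7352 301.8526 137.4299]
top box [  0.5266  -0.1919  -2.3855 291.5403 124.6541]
top basket [  0.497   -0.3723  -3.595  271.7325 110.1943]
top dish [  0.514   -0.0032 -13.3467 254.7103 107.2701]
top c1 ((629.608154296875, 171.61581420898438), (105.58866882324219, 74.75849151611328), 82.84111785888672) [0.5875 0.1159] [0.6615 0.2256]
top c2 ((542.35546875, 171.7753448486328), (61.43177795410156, 103.57384490966797), 4.113173961639404) [0.5143 0.1182] [0.576  0.2236]
top c3 ((433.5523986816406, 163.22256469726562), (111.50894165039062, 19.991804122924805), 84.23197937011719) [0.4189 0.1077] [0.4447 0.2193]
scene lid [  0.4981   0.3802   4.0222 299.187  137.1901]
scene box [  0.5228  -0.1935  -2.5094 284.0898 120.3282]
scene basket [  0.5008  -0.381   -2.0474 253.4818 112.5601]
scene dish [  0.5082  -0.0061 -13.3629 251.5798 101.7414]
scene c1 ((627.5596923828125, 170.3632354736328), (107.59580993652344, 77.75495147705078), 84.3731918334961) [0.5849 0.1141] [0.6623 0.2249]
scene c2 ((535.50830078125, 168.52938842773438), (78.10983276367188, 107.16716766357422), 4.835587978363037) [0.5001 0.113 ] [0.5778 0.2226]
scene c3 ((439.1129455566406, 162.7521209716797), (49.99082946777344, 113.15115356445312), 2.049895763397217) [0.4157 0.1059] [0.4658 0.2192]
```

```bash
cat > m2.py <<'E'
from h import *
I={n:viewer.read_camera(n)[:,:,::-1].copy() for n in("top","scene")}
out=[]
for n in I:
    S=2000; xr=(.37,.69); yr=(.09,.25)
    xs=np.arange(xr[1],xr[0],-1/S); ys=np.arange(yr[1],yr[0],-1/S)
    X,Y=np.meshgrid(xs,ys,indexing="ij")
    uv=proj(n,np.c_[X.ravel(),Y.ravel(),np.full(X.size,.006)]).astype(np.float32)
    r=cv2.remap(I[n],uv[:,0].reshape(X.shape),uv[:,1].reshape(X.shape),cv2.INTER_CUBIC)
    g=cv2.cvtColor(r,cv2.COLOR_BGR2GRAY); m=(g>75).astype(np.uint8)
    m=cv2.morphologyEx(m,cv2.MORPH_CLOSE,np.ones((9,9)))
    vis=r.copy()
    for c in cv2.findContours(m,cv2.RETR_EXTERNAL,cv2.CHAIN_APPROX_NONE)[0]:
        if not 1000<cv2.contourArea(c)<12000: continue
        mr=cv2.minAreaRect(c); b=cv2.boxPoints(mr); cv2.polylines(vis,[b.astype(int)],1,(0,255,0))
        (cx,cy),(w,l),a=mr
        if w<l: a+=90;w,l=l,w
        a=np.deg2rad(a); a=(a+np.pi/2)%np.pi-np.pi/2  # image angle of long axis; tips to -col
        d=np.array([-np.cos(a),-np.sin(a)]); j=np.array([cx,cy])+d*15e-3*S
        cv2.circle(vis,tuple(j.astype(int)),5,(0,0,255),1)
        wx=xr[1]-j[1]/S; wy=yr[1]-j[0]/S; yaw=np.degrees(np.arctan2(-d[0],-d[1]))
        print(n,"joint",wx,wy,"yaw",yaw,"size mm",w/2,l/2)
    out.append(vis)
cv2.imwrite("pics/cl.png",cv2.resize(np.hstack(out),None,fx=.9,fy=.9))
E
python3 m2.py
```

```text
top joint 0.44199999999999995 0.17875000000000002 yaw 90.0 size mm 112.5 47.0
top joint 0.5310953973078241 0.18506427668099784 yaw 97.92074584960939 size mm 107.76631164550781 75.18019104003906
top joint 0.6311036812909022 0.18679812548961527 yaw 83.05901670455933 size mm 106.86320495605469 76.15514373779297
```

View pics/cl.png

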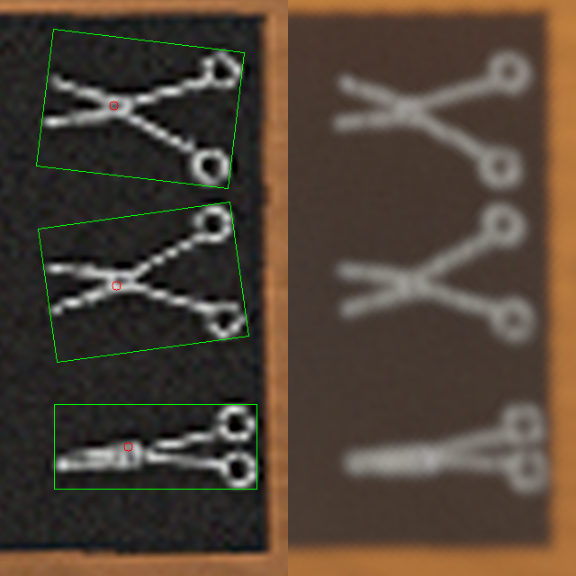

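The rectified crop shows the open clamps' crossings at (116,104) and (120,284). The shut joint is at (131,456), with axis running from rings (236,446) to tips (60,464). Next I measure the dish and the basket bar, and check them in one picture.

```bash
cat > m3.py <<'E'
from h import *
I={n:viewer.read_camera(n)[:,:,::-1].copy() for n in("top","scene")}
wood=lambda h,b:cv2.morphologyEx((h[:,:,1]<75).astype(np.uint8),cv2.MORPH_CLOSE,np.ones((5,5)))
woodo=lambda h,b:cv2.morphologyEx(wood(h,b),cv2.MORPH_OPEN,np.ones((45,45)))
out=[]
for n in I:
    print(n,"dish",boxfit(n,contour(n,I[n],(.54,-.03,.01),woodo),.036))
    S=1600; z=.043
    def R(z,xr,yr):
        X,Y=np.meshgrid(np.arange(xr[1],xr[0],-1/S),np.arange(yr[1],yr[0],-1/S),indexing="ij")
        uv=proj(n,np.c_[X.ravel(),Y.ravel(),np.full(X.size,z)]).astype(np.float32)
        return cv2.remap(I[n],uv[:,0].reshape(X.shape),uv[:,1].reshape(X.shape),cv2.INTER_CUBIC)
    out+= [np.hstack([R(.043,(.34,.66),(-.45,-.29)),R(.036,(.40,.72),(-.09,.06))])]
cv2.imwrite("pics/bd.png",np.hstack(out)[:, :])
for n in I:
    print(n,"bottle top",)
E
python3 m3.py; python3 -c "
import cv2;a=cv2.imread('pics/bd.png');print(a.shape);cv2.imwrite('pics/bd.png',cv2.resize(a,(800,int(a.shape[0]*800/a.shape[1]))) if a.shape[1]>800 else a)"
```

```text
top dish [  0.5413  -0.0097 -13.2657 195.8027 106.9908]
scene dish [  0.5365  -0.0127 -13.2541 193.7318 101.915 ]
top bottle top
scene bottle top
(512, 994, 3)
```

View pics/bd.png

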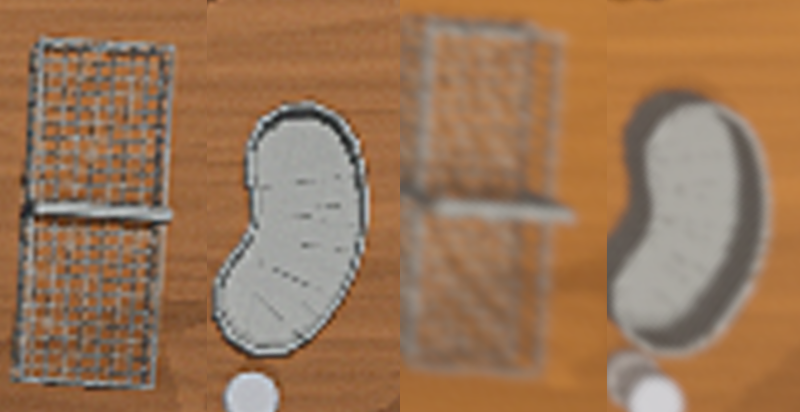

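The bar ends are at (33,208)-(170,214) in the top panel and (32,207)-(173,217) in the scene panel. Both give a bar middle of about (0.496,-0.369) at -3° and a length of about 106 mm, which fits. The dish centre is about (0.539,-0.011) at -13.3°.

```bash
cat > g.py <<'E'
import sys,numpy as np
from cell import robot
s=robot.observe(); p=s["tool_pos"]; yaw=s["tool_rot"][2]
from scipy.spatial.transform import Rotation as R
Rm=R.from_euler("xyz",s["tool_rot"])
print("t",round(s["time"],2),"pos",p.round(4),"rpy",np.degrees(s["tool_rot"]).round(2),"F",s["contact_force"].round(1),"open",round(s["opening"],4),"grip",round(s["grip_force"],1),"q6",s["qpos"][5].round(2))
for a in sys.argv[1:]:
    x,y,z,w=map(float,a.split(","))
    T=R.from_euler("xyz",[np.pi,0,np.radians(w)])
    print(a,"delta cm",(Rm.inv().apply(np.array([x,y,z])-p)*100).round(2),"dr",np.degrees((Rm.inv()*T).as_rotvec()).round(1))
    p=np.array([x,y,z]);Rm=T
E
python3 g.py .496,-.369,.10,87 .496,-.369,.019,87
```

```text
t 0.6 pos [ 0.2207 -0.4764  0.2267] rpy [179.99   0.    24.85] F [-0.3  0.4 -0.7] open 0.0917 grip 0.0 q6 -0.15
.496,-.369,.10,87 delta cm [29.49  1.83 12.67] dr [  0.    0.  -62.1]
.496,-.369,.019,87 delta cm [-0.  -0.   8.1] dr [0. 0. 0.]
```

Call:
step_arm --increments '[{"delta_pos": [6,0.4,2],"dr": [0,0,-10.5],"fingers": -0.1},{"delta_pos": [12,0.8,4],"dr": [0,0,-21],"fingers": -0.1},{"delta_pos": [18,1.1,6.5],"dr": [0,0,-31.5],"fingers": -0.1},{"delta_pos": [24,1.5,9],"dr": [0,0,-42],"fingers": -0.1},{"delta_pos": [29.5,1.8,11],"dr": [0,0,-52],"fingers": -0.1}]'

```text
time: 1.23
tool_pos: [0.4949, -0.369, 0.117]
tool_rot: [3.141, 0.0, 1.347]
contact_force: [0.9, -1.5, -0.2]
opening: 0.0511
grip_force: 0.0
```

Call:
step_arm --increments '[{"delta_pos": [0,0,0.5],"dr": [0,0,-10],"fingers": -0.1},{"delta_pos": [0,0,1.7],"dr": [0,0,-10],"fingers": -0.1},{"delta_pos": [0,0,1.7],"dr": [0,0,-10],"fingers": -0.1},{"delta_pos": [0,0,1.7],"dr": [0,0,-10],"fingers": -0.1},{"delta_pos": [0,0,1.7],"dr": [0,0,-10],"fingers": -0.1}]'

```text
time: 1.85
tool_pos: [0.4931, -0.3704, 0.1015]
tool_rot: [3.141, 0.001, 1.514]
contact_force: [0.5, -0.5, -0.0]
opening: 0.0507
grip_force: 0.0
```

```bash
python3 g.py .496,-.369,.019,87
```

```text
t 1.85 pos [ 0.4931 -0.3704  0.1015] rpy [1.7995e+02 5.0000e-02 8.6740e+01] F [ 0.5 -0.5 -0. ] open 0.0507 grip 0.0 q6 -0.71
.496,-.369,.019,87 delta cm [0.16 0.27 8.25] dr [ 0.1  0.  -0.3]
```

Call:
step_arm --increments '[{"delta_pos": [0.1,0.2,3],"dr": [0,0,0],"fingers": -0.1},{"delta_pos": [0.1,0.25,6],"dr": [0,0,0],"fingers": -0.1},{"delta_pos": [0.1,0.25,8],"dr": [0,0,0],"fingers": -0.1},{"delta_pos": [0.1,0.25,8.2],"dr": [0,0,0],"fingers": -0.1},{"delta_pos": [0.1,0.25,8.2],"dr": [0,0,0],"fingers": 1}]' --newtons 25

```text
time: 2.48
tool_pos: [0.4962, -0.3695, 0.0197]
tool_rot: [3.141, 0.001, 1.515]
contact_force: [-0.5, 0.2, 0.6]
opening: 0.0447
grip_force: 0.0
```

Call:
step_arm --increments '[{"delta_pos": [0,0,0],"dr": [0,0,0],"fingers": 1},{"delta_pos": [0,0,0],"dr": [0,0,0],"fingers": 1},{"delta_pos": [0,0,0],"dr": [0,0,0],"fingers": 1},{"delta_pos": [0,0,0],"dr": [0,0,0],"fingers": 1},{"delta_pos": [0,0,0],"dr": [0,0,0],"fingers": 1}]'

```text
time: 3.1
tool_pos: [0.496, -0.369, 0.0191]
tool_rot: [3.141, 0.0, 1.516]
contact_force: [-0.1, 0.7, 2.9]
opening: 0.0097
grip_force: 25.0
```

Call:
step_arm --increments '[{"delta_pos": [0,0,-3],"dr": [0,0,0],"fingers": 1},{"delta_pos": [0,0,-7],"dr": [0,0,0],"fingers": 1},{"delta_pos": [0,0,-11],"dr": [0,0,0],"fingers": 1},{"delta_pos": [0,0,-13],"dr": [0,0,0],"fingers": 1},{"delta_pos": [0,0,-13],"dr": [0,0,0],"fingers": 1}]'

```text
time: 3.72
tool_pos: [0.4963, -0.3693, 0.15]
tool_rot: [3.14, 0.002, 1.516]
contact_force: [0.0, 1.5, -2.6]
opening: 0.0096
grip_force: 25.0
```

```bash
python3 g.py .5247,-.1927,.15,87.5
```

```text
t 3.73 pos [ 0.4963 -0.3693  0.15  ] rpy [1.7988e+02 1.1000e-01 8.6860e+01] F [ 0.   1.5 -2.6] open 0.0096 grip 25.0 q6 -0.71
.5247,-.1927,.15,87.5 delta cm [17.79  1.87 -0.03] dr [ 0.1  0.1 -0.6]
```

Call:
step_arm --increments '[{"delta_pos": [4,0.4,0],"dr": [0,0,-0.6],"fingers": 1},{"delta_pos": [9,0.9,0],"dr": [0,0,-0.6],"fingers": 1},{"delta_pos": [14,1.5,0],"dr": [0,0,-0.6],"fingers": 1},{"delta_pos": [17.8,1.87,1],"dr": [0,0,-0.6],"fingers": 1},{"delta_pos": [17.8,1.87,4],"dr": [0,0,-0.6],"fingers": 1}]'

```text
time: 4.35
tool_pos: [0.5247, -0.1894, 0.108]
tool_rot: [3.141, -0.0, 1.53]
contact_force: [0.3, -0.8, -1.2]
opening: 0.0095
grip_force: 25.0
```

Call:
step_arm --increments '[{"delta_pos": [0,0,2],"dr": [0,0,0],"fingers": 1},{"delta_pos": [0,0,2.8],"dr": [0,0,0],"fingers": 1},{"delta_pos": [0,0,2.8],"dr": [0,0,0],"fingers": 1},{"delta_pos": [0,0,2.8],"dr": [0,0,0],"fingers": 1},{"delta_pos": [0,0,2.8],"dr": [0,0,0],"fingers": 1}]'

```text
time: 4.97
tool_pos: [0.5247, -0.1925, 0.0815]
tool_rot: [3.14, 0.001, 1.526]
contact_force: [0.3, -1.2, -1.0]
opening: 0.0099
grip_force: 25.0
```

```bash
cat > v.py <<'E'
import sys
from h import *
# v.py out z x0 x1 y0 y1 : rectified top|scene at height z
o=sys.argv[1]; z,x0,x1,y0,y1=map(float,sys.argv[2:7]); s=min(390/(y1-y0),590/(x1-x0))
im=np.hstack([rect(n,z,(x0,x1),(y0,y1),s) for n in("top","scene")]); print("px/m",s,im.shape)
cv2.imwrite("pics/"+o,im)
E
python3 g.py; python3 v.py b1.png .055 .36 .69 -.30 -.09
```

```text
t 4.97 pos [ 0.5247 -0.1925  0.0815] rpy [1.7993e+02 4.0000e-02 8.7440e+01] F [ 0.3 -1.2 -1. ] open 0.0099 grip 25.0 q6 -0.44
px/m 1787.878787878788 (590, 752, 3)
```

View pics/b1.png

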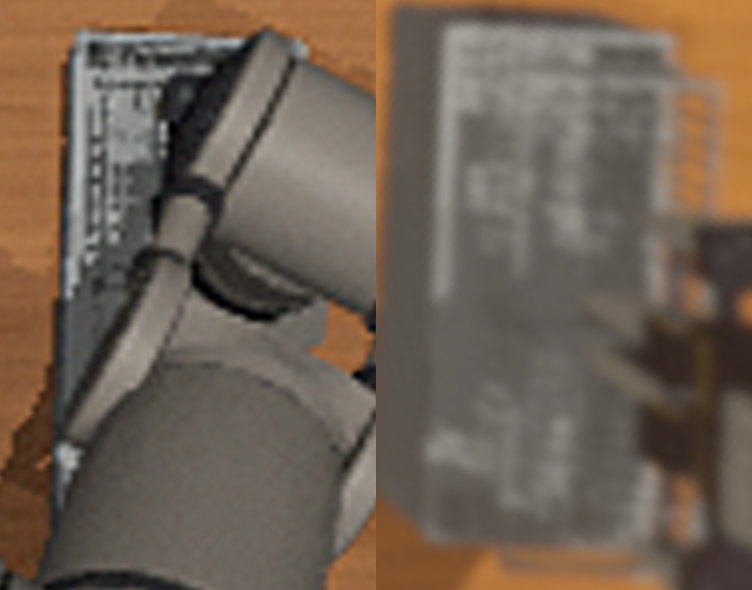

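The picture is mostly covered by the arm, though the basket does look centred over the box. I lower it by feel.

Call:
step_arm --increments '[{"delta_pos": [0,0,0.7],"dr": [0,0,0],"fingers": 1},{"delta_pos": [0,0,1.2],"dr": [0,0,0],"fingers": 1},{"delta_pos": [0,0,1.7],"dr": [0,0,0],"fingers": 1},{"delta_pos": [0,0,2.2],"dr": [0,0,0],"fingers": 1},{"delta_pos": [0,0,2.2],"dr": [0,0,0],"fingers": 1}]'

```text
time: 5.8
tool_pos: [0.524, -0.1921, 0.0582]
tool_rot: [-3.141, -0.0, 1.526]
contact_force: [-0.1, -0.5, -2.3]
opening: 0.0097
grip_force: 25.0
```

Call:
step_arm --increments '[{"delta_pos": [0,0,0.7],"dr": [0,0,0],"fingers": 1},{"delta_pos": [0,0,1.4],"dr": [0,0,0],"fingers": 1},{"delta_pos": [0,0,2.1],"dr": [0,0,0],"fingers": 1},{"delta_pos": [0,0,2.8],"dr": [0,0,0],"fingers": 1},{"delta_pos": [0,0,2.8],"dr": [0,0,0],"fingers": 1}]'

```text
time: 6.42
tool_pos: [0.5239, -0.192, 0.03]
tool_rot: [-3.14, -0.001, 1.526]
contact_force: [-0.9, 1.2, -1.8]
opening: 0.0098
grip_force: 25.0
```

Call:
step_arm --increments '[{"delta_pos": [0,0,0.3],"dr": [0,0,0],"fingers": 1},{"delta_pos": [0,0,0.5],"dr": [0,0,0],"fingers": 1},{"delta_pos": [0,0,0.7],"dr": [0,0,0],"fingers": 1},{"delta_pos": [0,0,0.8],"dr": [0,0,0],"fingers": 1},{"delta_pos": [0,0,0.8],"dr": [0,0,0],"fingers": 1}]'

```text
time: 7.05
tool_pos: [0.5243, -0.1922, 0.0227]
tool_rot: [-3.142, 0.0, 1.526]
contact_force: [0.3, -0.8, -3.0]
opening: 0.0098
grip_force: 25.0
```

Call:
step_arm --increments '[{"delta_pos": [0,0,0.1],"dr": [0,0,0],"fingers": 1},{"delta_pos": [0,0,0.15],"dr": [0,0,0],"fingers": 1},{"delta_pos": [0,0,0.15],"dr": [0,0,0],"fingers": 0},{"delta_pos": [0,0,0.15],"dr": [0,0,0],"fingers": 0},{"delta_pos": [0,0,0.15],"dr": [0,0,0],"fingers": 0}]'

```text
time: 7.68
tool_pos: [0.5243, -0.1922, 0.0212]
tool_rot: [3.141, 0.0, 1.526]
contact_force: [0.1, -0.5, 0.2]
opening: 0.0349
grip_force: 0.0
```

Call:
step_arm --increments '[{"delta_pos": [0,0,0],"dr": [0,0,0],"fingers": 0},{"delta_pos": [0,0,-2],"dr": [0,0,0],"fingers": 0},{"delta_pos": [0,0,-7],"dr": [0,0,0],"fingers": 0},{"delta_pos": [0,0,-12],"dr": [0,0,0],"fingers": 0},{"delta_pos": [0,0,-16],"dr": [0,0,0],"fingers": 0}]'

```text
time: 8.3
tool_pos: [0.5245, -0.1923, 0.1834]
tool_rot: [3.14, 0.001, 1.526]
contact_force: [-0.1, -0.1, -0.3]
opening: 0.0457
grip_force: 0.0
```

```bash
python3 g.py .532,.183,.10,96 .532,.183,.004,96
```

```text
t 8.3 pos [ 0.5245 -0.1923  0.1834] rpy [1.7991e+02 4.0000e-02 8.7460e+01] F [-0.1 -0.1 -0.3] open 0.0457 grip 0.0 q6 -0.44
.532,.183,.10,96 delta cm [37.53 -0.93  8.31] dr [ 0.1  0.  -8.5]
.532,.183,.004,96 delta cm [ 0.  -0.   9.6] dr [0. 0. 0.]
```

Call:
step_arm --increments '[{"delta_pos": [6,-0.2,0],"dr": [0,0,-2],"fingers": 0},{"delta_pos": [12.2,-0.3,0],"dr": [0,0,-4],"fingers": 0},{"delta_pos": [18.4,-0.5,1],"dr": [0,0,-6],"fingers": 0},{"delta_pos": [24.6,-0.7,3],"dr": [0,0,-8.5],"fingers": 0},{"delta_pos": [30.8,-0.9,6],"dr": [0,0,-8.5],"fingers": 0}]'

```text
time: 8.93
tool_pos: [0.5292, 0.1094, 0.1254]
tool_rot: [3.139, 0.0, 1.675]
contact_force: [1.1, -1.1, -0.1]
opening: 0.0458
grip_force: 0.0
```

Call:
step_arm --increments '[{"delta_pos": [5,0.8,2],"dr": [0,0,0],"fingers": 0},{"delta_pos": [6.65,0.9,4],"dr": [0,0,0],"fingers": 0},{"delta_pos": [6.65,0.98,6],"dr": [0,0,0],"fingers": 0},{"delta_pos": [6.65,0.98,8],"dr": [0,0,0],"fingers": 0},{"delta_pos": [6.65,0.98,8],"dr": [0,0,0],"fingers": 0}]'

```text
time: 9.55
tool_pos: [0.5306, 0.1745, 0.0439]
tool_rot: [-3.138, 0.0, 1.675]
contact_force: [0.5, -0.5, -0.4]
opening: 0.0453
grip_force: 0.0
```

```bash
python3 g.py .532,.183,.004,96; python3 v.py b2.png .02 .36 .69 -.30 -.09
```

```text
t 9.55 pos [0.5306 0.1745 0.0439] rpy [-1.7981e+02  2.0000e-02  9.5970e+01] F [ 0.5 -0.5 -0.4] open 0.0453 grip 0.0 q6 0.08
.532,.183,.004,96 delta cm [0.84 0.24 3.99] dr [-0.2  0.  -0. ]
px/m 1787.878787878788 (590, 752, 3)
```

View pics/b2.png

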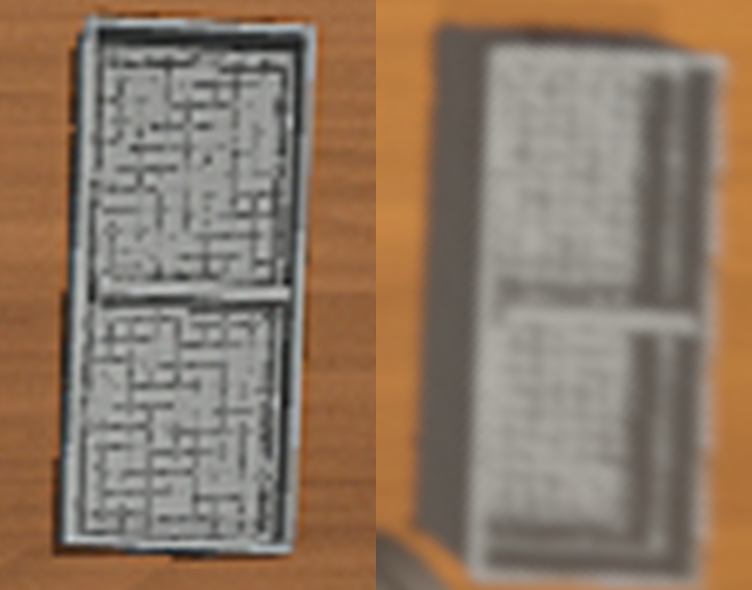

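The basket sits in the box: its bar runs from (100,295) to (290,295) in the left panel, with even gaps to the walls. Next is open clamp B.

Call:
step_arm --increments '[{"delta_pos": [0.4,0.2,0],"dr": [0,0,0],"fingers": 0},{"delta_pos": [0.84,0.24,1],"dr": [0,0,0],"fingers": 0},{"delta_pos": [0.84,0.24,2],"dr": [0,0,0],"fingers": 0},{"delta_pos": [0.84,0.24,3],"dr": [0,0,0],"fingers": 0},{"delta_pos": [0.84,0.24,3],"dr": [0,0,0],"fingers": 0}]'

```text
time: 10.38
tool_pos: [0.5324, 0.183, 0.014]
tool_rot: [-3.139, 0.0, 1.675]
contact_force: [-0.5, -0.1, 0.5]
opening: 0.0457
grip_force: 0.0
```

```bash
python3 g.py .532,.183,.004,96; python3 v.py c1.png .006 .46 .60 .10 .25
```

```text
t 10.38 pos [0.5324 0.183  0.014 ] rpy [-1.7986e+02  2.0000e-02  9.5950e+01] F [-0.5 -0.1  0.5] open 0.0457 grip 0.0 q6 0.09
.532,.183,.004,96 delta cm [ 0.01 -0.04  1.  ] dr [-0.1  0.  -0. ]
px/m 2600.0 (364, 780, 3)
```

View pics/c1.png

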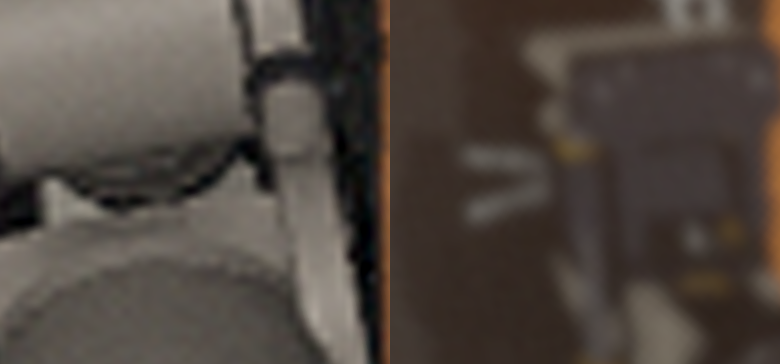

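The right panel shows the jaws (470,155)-(545,190) lying between the fingers, so I go down and close.

Call:
step_arm --increments '[{"delta_pos": [0,0,0.5],"dr": [0,0,0],"fingers": 0},{"delta_pos": [0,0,0.95],"dr": [0,0,0],"fingers": 0},{"delta_pos": [0,0,0.95],"dr": [0,0,0],"fingers": 0.5},{"delta_pos": [0,0,0.95],"dr": [0,0,0],"fingers": 1},{"delta_pos": [0,0,0.95],"dr": [0,0,0],"fingers": 1}]' --newtons 20

```text
time: 11.2
tool_pos: [0.5333, 0.1832, 0.0059]
tool_rot: [3.141, 0.0, 1.675]
contact_force: [-1.0, -0.2, -0.2]
opening: 0.0205
grip_force: 0.0
```

Call:
step_arm --increments '[{"delta_pos": [0,0,0],"dr": [0,0,0],"fingers": 1},{"delta_pos": [0,0,0],"dr": [0,0,0],"fingers": 1},{"delta_pos": [0,0,0],"dr": [0,0,0],"fingers": 1},{"delta_pos": [0,0,-3],"dr": [0,0,0],"fingers": 1},{"delta_pos": [0,0,-8],"dr": [0,0,0],"fingers": 1}]'

```text
time: 11.82
tool_pos: [0.5319, 0.1828, 0.0847]
tool_rot: [-3.137, 0.001, 1.675]
contact_force: [1.6, -0.1, 0.0]
opening: 0.0115
grip_force: 27.8
```

```bash
python3 g.py .5,.15,.13,96
```

```text
t 11.82 pos [0.5319 0.1828 0.0847] rpy [-1.7973e+02  3.0000e-02  9.5950e+01] F [ 1.6 -0.1  0. ] open 0.0115 grip 27.8 q6 0.09
.5,.15,.13,96 delta cm [-2.94 -3.53 -4.51] dr [-0.3  0.  -0. ]
```

```bash
python3 g.py .441,-.1887,.13,177.5
```

```text
t 11.82 pos [0.5319 0.1828 0.0847] rpy [-1.7973e+02  3.0000e-02  9.5950e+01] F [ 1.6 -0.1  0. ] open 0.0115 grip 27.8 q6 0.09
.441,-.1887,.13,177.5 delta cm [-36.01 -12.91  -4.45] dr [ -0.2  -0.2 -81.5]
```

Call:
step_arm --increments '[{"delta_pos": [-4,-1.4,-3],"dr": [0,0,-10],"fingers": 1},{"delta_pos": [-9,-3.2,-4.5],"dr": [0,0,-20],"fingers": 1},{"delta_pos": [-14,-5,-4.5],"dr": [0,0,-30],"fingers": 1},{"delta_pos": [-19,-6.8,-4.5],"dr": [0,0,-40],"fingers": 1},{"delta_pos": [-24,-8.6,-4.5],"dr": [0,0,-50],"fingers": 1}]'

```text
time: 12.45
tool_pos: [0.4733, -0.062, 0.1307]
tool_rot: [-3.142, 0.0, 2.539]
contact_force: [0.8, -0.1, -0.7]
opening: 0.0111
grip_force: 27.8
```

```bash
python3 g.py .441,-.1887,.13,177.5
```

```text
t 12.45 pos [ 0.4733 -0.062   0.1307] rpy [-1.8000e+02  2.0000e-02  1.4549e+02] F [ 0.8 -0.1 -0.7] open 0.0111 grip 27.8 q6 -1.26
.441,-.1887,.13,177.5 delta cm [ -4.52 -12.27   0.07] dr [ -0.   0. -32.]
```

Call:
step_arm --increments '[{"delta_pos": [-1.5,-4,0],"dr": [0,0,-10],"fingers": 1},{"delta_pos": [-3,-8,0],"dr": [0,0,-20],"fingers": 1},{"delta_pos": [-4.2,-11.4,1],"dr": [0,0,-30],"fingers": 1},{"delta_pos": [-4.3,-11.8,3],"dr": [0,0,-32],"fingers": 1},{"delta_pos": [-4.3,-11.8,4],"dr": [0,0,-32],"fingers": 1}]'

```text
time: 13.08
tool_pos: [0.441, -0.1821, 0.0897]
tool_rot: [3.141, -0.001, 3.09]
contact_force: [-0.5, -0.4, 0.3]
opening: 0.0115
grip_force: 27.8
```

Call:
step_arm --increments '[{"delta_pos": [0,0,0],"dr": [0,0,0],"fingers": 1},{"delta_pos": [0,0,0],"dr": [0,0,0],"fingers": 1},{"delta_pos": [0,0,0],"dr": [0,0,0],"fingers": 1},{"delta_pos": [0,0,0],"dr": [0,0,0],"fingers": 1},{"delta_pos": [0,0,0],"dr": [0,0,0],"fingers": 1}]'

```text
time: 13.7
tool_pos: [0.4418, -0.1819, 0.091]
tool_rot: [-3.141, 0.0, 3.092]
contact_force: [-1.0, 0.9, 0.7]
opening: 0.0112
grip_force: 27.8
```

```bash
python3 g.py .441,-.1887,.0105,177.5;  python3 v.py d1.png .085 .36 .56 -.28 -.10
```

```text
t 13.7 pos [ 0.4418 -0.1819  0.091 ] rpy [-1.7998e+02  2.0000e-02  1.7718e+02] F [-1.   0.9  0.7] open 0.0112 grip 27.8 q6 -2.07
.441,-.1887,.0105,177.5 delta cm [ 0.05 -0.68  8.05] dr [-0.   0.  -0.3]
px/m 2166.6666666666665 (434, 780, 3)
```

View pics/d1.png

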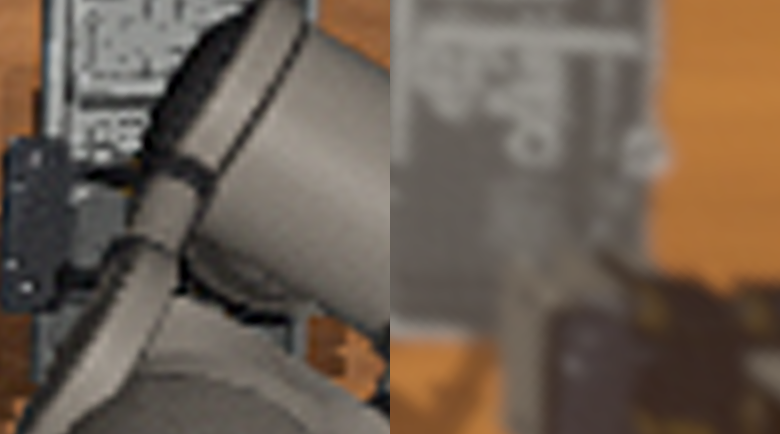

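Right panel: the rings, at (530,140) and (645,155), lie inside the basket half, and the bar is at row 40. I shift about 2 mm to +x and lower.

Call:
step_arm --increments '[{"delta_pos": [-0.2,-0.6,1],"dr": [0,0,-0.3],"fingers": 1},{"delta_pos": [-0.2,-0.6,2.5],"dr": [0,0,-0.3],"fingers": 1},{"delta_pos": [-0.2,-0.6,4],"dr": [0,0,-0.3],"fingers": 1},{"delta_pos": [-0.2,-0.6,5.5],"dr": [0,0,-0.3],"fingers": 1},{"delta_pos": [-0.2,-0.6,6.5],"dr": [0,0,-0.3],"fingers": 1}]'

```text
time: 14.52
tool_pos: [0.4431, -0.1881, 0.0246]
tool_rot: [3.141, -0.001, 3.097]
contact_force: [-0.0, 0.8, -0.0]
opening: 0.0112
grip_force: 27.8
```

Call:
step_arm --increments '[{"delta_pos": [0,0,0.4],"dr": [0,0,0],"fingers": 1},{"delta_pos": [0,0,0.8],"dr": [0,0,0],"fingers": 1},{"delta_pos": [0,0,1.2],"dr": [0,0,0],"fingers": 1},{"delta_pos": [0,0,1.2],"dr": [0,0,0],"fingers": 1},{"delta_pos": [0,0,1.2],"dr": [0,0,0],"fingers": 1}]'

```text
time: 15.15
tool_pos: [0.4436, -0.1881, 0.014]
tool_rot: [-3.141, 0.0, 3.097]
contact_force: [-0.4, 0.3, -0.7]
opening: 0.0114
grip_force: 27.8
```

Call:
step_arm --increments '[{"delta_pos": [0,0,0.2],"dr": [0,0,0],"fingers": 1},{"delta_pos": [0,0,0.35],"dr": [0,0,0],"fingers": 1},{"delta_pos": [0,0,0.4],"dr": [0,0,0],"fingers": 1},{"delta_pos": [0,0,0.4],"dr": [0,0,0],"fingers": 1},{"delta_pos": [0,0,0.4],"dr": [0,0,0],"fingers": 0.6}]'

```text
time: 15.78
tool_pos: [0.4436, -0.1882, 0.01]
tool_rot: [-3.141, 0.0, 3.098]
contact_force: [0.5, 0.6, 0.5]
opening: 0.0166
grip_force: 0.0
```

Call:
step_arm --increments '[{"delta_pos": [0,0,0],"dr": [0,0,0],"fingers": 0.45},{"delta_pos": [0,0,0],"dr": [0,0,0],"fingers": 0.45},{"delta_pos": [0,0,-0.5],"dr": [0,0,0],"fingers": 0.45},{"delta_pos": [0,0,-4],"dr": [0,0,0],"fingers": 0.45},{"delta_pos": [0,0,-9],"dr": [0,0,0],"fingers": 0.2}]'

```text
time: 16.4
tool_pos: [0.4425, -0.1875, 0.1]
tool_rot: [3.14, -0.003, 3.097]
contact_force: [1.2, -0.8, 0.1]
opening: 0.0312
grip_force: 0.0
```

```bash
python3 g.py .632,.185,.11,84
```

```text
t 16.4 pos [ 0.4425 -0.1875  0.1   ] rpy [ 1.7991e+02 -1.7000e-01  1.7746e+02] F [ 1.2 -0.8  0.1] open 0.0312 grip 0.0 q6 -2.09
.632,.185,.11,84 delta cm [-17.28  38.05  -0.99] dr [-0.1 -0.2 93.5]
```

Call:
step_arm --increments '[{"delta_pos": [-2,4,-4],"dr": [0,0,10],"fingers": 0},{"delta_pos": [-4,9,-5],"dr": [0,0,20],"fingers": 0},{"delta_pos": [-6.4,14,-5],"dr": [0,0,30],"fingers": 0},{"delta_pos": [-8.7,19,-5],"dr": [0,0,40],"fingers": 0},{"delta_pos": [-11,24,-5],"dr": [0,0,50],"fingers": 0}]'

```text
time: 17.02
tool_pos: [0.5633, 0.046, 0.1502]
tool_rot: [-3.142, 0.0, 2.227]
contact_force: [0.7, -1.2, -0.2]
opening: 0.0457
grip_force: 0.0
```

```bash
python3 g.py .632,.186,.11,84
```

```text
t 17.02 pos [0.5633 0.046  0.1502] rpy [-1.8000e+02  2.0000e-02  1.2761e+02] F [ 0.7 -1.2 -0.2] open 0.0457 grip 0.0 q6 -0.71
.632,.186,.11,84 delta cm [ 6.9  13.98  4.02] dr [ 0.   0.  43.6]
```

Call:
step_arm --increments '[{"delta_pos": [2,4,0],"dr": [0,0,10],"fingers": 0},{"delta_pos": [4.2,8.5,1],"dr": [0,0,20],"fingers": 0},{"delta_pos": [6.5,13,3],"dr": [0,0,30],"fingers": 0},{"delta_pos": [6.9,14,5],"dr": [0,0,40],"fingers": 0},{"delta_pos": [6.9,14,8],"dr": [0,0,43.6],"fingers": 0}]'

```text
time: 17.65
tool_pos: [0.6313, 0.1864, 0.0696]
tool_rot: [3.14, -0.0, 1.471]
contact_force: [0.7, 0.7, -0.2]
opening: 0.0455
grip_force: 0.0
```

```bash
python3 g.py .632,.186,.005,84
```

```text
t 17.65 pos [0.6313 0.1864 0.0696] rpy [ 1.7991e+02 -2.0000e-02  8.4280e+01] F [ 0.7  0.7 -0.2] open 0.0455 grip 0.0 q6 0.27
.632,.186,.005,84 delta cm [-0.04  0.06  6.46] dr [ 0.1 -0.   0.3]
```

Call:
step_arm --increments '[{"delta_pos": [0,0,1.5],"dr": [0,0,0],"fingers": 0},{"delta_pos": [0,0,3.5],"dr": [0,0,0],"fingers": 0},{"delta_pos": [0,0,5],"dr": [0,0,0],"fingers": 0},{"delta_pos": [0,0,5.8],"dr": [0,0,0],"fingers": 0},{"delta_pos": [0,0,5.8],"dr": [0,0,0],"fingers": 0}]'

```text
time: 18.27
tool_pos: [0.6307, 0.1848, 0.0116]
tool_rot: [-3.141, 0.0, 1.472]
contact_force: [0.1, 0.1, 0.7]
opening: 0.0458
grip_force: 0.0
```

```bash
python3 g.py .632,.186,.005,84
```

```text
t 18.27 pos [0.6307 0.1848 0.0116] rpy [-1.7997e+02  1.0000e-02  8.4360e+01] F [0.1 0.1 0.7] open 0.0458 grip 0.0 q6 0.27
.632,.186,.005,84 delta cm [0.14 0.12 0.66] dr [-0.   0.   0.4]
```

Call:
step_arm --increments '[{"delta_pos": [0.1,0.1,0.4],"dr": [0,0,0],"fingers": 0},{"delta_pos": [0.1,0.1,0.65],"dr": [0,0,0],"fingers": 0},{"delta_pos": [0.1,0.1,0.65],"dr": [0,0,0],"fingers": 0.5},{"delta_pos": [0.1,0.1,0.65],"dr": [0,0,0],"fingers": 1},{"delta_pos": [0.1,0.1,0.65],"dr": [0,0,0],"fingers": 1}]'

```text
time: 18.9
tool_pos: [0.632, 0.1858, 0.0055]
tool_rot: [3.141, 0.0, 1.472]
contact_force: [0.1, 1.0, 0.2]
opening: 0.0207
grip_force: 0.0
```

Call:
step_arm --increments '[{"delta_pos": [0,0,0],"dr": [0,0,0],"fingers": 1},{"delta_pos": [0,0,0],"dr": [0,0,0],"fingers": 1},{"delta_pos": [0,0,0],"dr": [0,0,0],"fingers": 1},{"delta_pos": [0,0,-3],"dr": [0,0,0],"fingers": 1},{"delta_pos": [0,0,-8],"dr": [0,0,0],"fingers": 1}]'

```text
time: 19.52
tool_pos: [0.6306, 0.1854, 0.0839]
tool_rot: [-3.137, 0.001, 1.472]
contact_force: [0.5, -0.9, 0.3]
opening: 0.0113
grip_force: 25.2
```

```bash
python3 -c "
import numpy as np
u=np.array([np.cos(np.radians(-2.45)),np.sin(np.radians(-2.45))]);c=np.array([.5244,-.1923])
print(c+u*(.0685+.015),c+u*(.0685-.015))"; python3 g.py .5779,-.1946,.14,177.5 
```

```text
[ 0.60782367 -0.19586942] [ 0.5778511  -0.19458699]
t 19.52 pos [0.6306 0.1854 0.0839] rpy [-1.7975e+02  8.0000e-02  8.4340e+01] F [ 0.5 -0.9  0.3] open 0.0113 grip 25.2 q6 0.27
.5779,-.1946,.14,177.5 delta cm [-38.35  -1.53  -5.55] dr [ -0.3  -0.1 -93.2]
```

```bash
python3 g.py .56,-.06,.17,34.3 .6078,-.196,.10,-2.5
```

```text
t 19.52 pos [0.6306 0.1854 0.0839] rpy [-1.7975e+02  8.0000e-02  8.4340e+01] F [ 0.5 -0.9  0.3] open 0.0113 grip 25.2 q6 0.27
.56,-.06,.17,34.3 delta cm [-25.13  -4.65  -8.55] dr [-0.2  0.2 50. ]
.6078,-.196,.10,-2.5 delta cm [-3.72 13.93  7.  ] dr [ 0.  -0.  36.8]
```

Call:
step_arm --increments '[{"delta_pos": [-4,-1.5,-4],"dr": [0,0,10],"fingers": 1},{"delta_pos": [-9.5,-4,-7.5],"dr": [0,0,20],"fingers": 1},{"delta_pos": [-14.7,-5.5,-8.5],"dr": [0,0,30],"fingers": 1},{"delta_pos": [-20,-5.5,-8.5],"dr": [0,0,40],"fingers": 1},{"delta_pos": [-25.1,-4.65,-8.5],"dr": [0,0,50],"fingers": 1}]'

```text
time: 20.15
tool_pos: [0.5605, -0.0611, 0.1709]
tool_rot: [3.141, -0.001, 0.594]
contact_force: [1.1, 0.1, -0.1]
opening: 0.0113
grip_force: 25.2
```

Call:
step_arm --increments '[{"delta_pos": [-1,3.5,0],"dr": [0,0,10],"fingers": 1},{"delta_pos": [-2,8,0],"dr": [0,0,20],"fingers": 1},{"delta_pos": [-3.2,12,2],"dr": [0,0,30],"fingers": 1},{"delta_pos": [-3.7,13.9,5],"dr": [0,0,36.8],"fingers": 1},{"delta_pos": [-3.7,13.9,8],"dr": [0,0,36.8],"fingers": 1}]'

```text
time: 20.78
tool_pos: [0.6091, -0.1972, 0.089]
tool_rot: [3.141, -0.001, -0.046]
contact_force: [-0.9, 0.2, 0.3]
opening: 0.0115
grip_force: 25.2
```

Call:
step_arm --increments '[{"delta_pos": [0,0,0],"dr": [0,0,0],"fingers": 1},{"delta_pos": [0,0,0],"dr": [0,0,0],"fingers": 1},{"delta_pos": [0,0,0],"dr": [0,0,0],"fingers": 1},{"delta_pos": [0,0,0],"dr": [0,0,0],"fingers": 1},{"delta_pos": [0,0,0],"dr": [0,0,0],"fingers": 1}]'

```text
time: 21.4
tool_pos: [0.609, -0.195, 0.091]
tool_rot: [3.141, -0.001, -0.043]
contact_force: [-0.9, -0.1, -0.3]
opening: 0.0108
grip_force: 25.2
```

```bash
python3 g.py .6078,-.196,.0105,-2.5;  python3 v.py d2.png .085 .36 .69 -.28 -.10
```

```text
t 21.4 pos [ 0.609 -0.195  0.091] rpy [ 1.7997e+02 -5.0000e-02 -2.4400e+00] F [-0.9 -0.1 -0.3] open 0.0108 grip 25.2 q6 1.18
.6078,-.196,.0105,-2.5 delta cm [-0.13  0.1   8.05] dr [ 0.  -0.1  0.1]
px/m 1787.878787878788 (590, 644, 3)
```

View pics/d2.png

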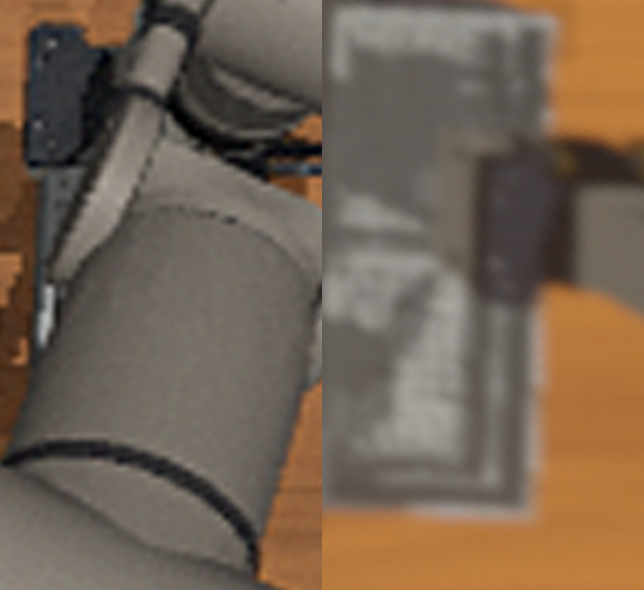

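The gripper hides the clamp here, but the measured pick offset was under 2 mm, so I lower it.

Call:
step_arm --increments '[{"delta_pos": [-0.14,0.1,1],"dr": [0,0,0],"fingers": 1},{"delta_pos": [-0.14,0.1,2.5],"dr": [0,0,0],"fingers": 1},{"delta_pos": [-0.14,0.1,4],"dr": [0,0,0],"fingers": 1},{"delta_pos": [-0.14,0.1,5.5],"dr": [0,0,0],"fingers": 1},{"delta_pos": [-0.14,0.1,6.5],"dr": [0,0,0],"fingers": 1}]'

```text
time: 22.22
tool_pos: [0.6069, -0.1957, 0.0237]
tool_rot: [-3.141, 0.001, -0.043]
contact_force: [0.1, 0.3, -0.5]
opening: 0.0116
grip_force: 25.2
```

Call:
step_arm --increments '[{"delta_pos": [0,0,0.4],"dr": [0,0,0],"fingers": 1},{"delta_pos": [0,0,0.8],"dr": [0,0,0],"fingers": 1},{"delta_pos": [0,0,1.2],"dr": [0,0,0],"fingers": 1},{"delta_pos": [0,0,1.2],"dr": [0,0,0],"fingers": 1},{"delta_pos": [0,0,1.2],"dr": [0,0,0],"fingers": 1}]'

```text
time: 22.85
tool_pos: [0.6076, -0.1961, 0.0138]
tool_rot: [3.141, -0.001, -0.043]
contact_force: [0.0, -1.3, 0.6]
opening: 0.011
grip_force: 26.6
```

Call:
step_arm --increments '[{"delta_pos": [0,0,0.2],"dr": [0,0,0],"fingers": 1},{"delta_pos": [0,0,0.35],"dr": [0,0,0],"fingers": 1},{"delta_pos": [0,0,0.35],"dr": [0,0,0],"fingers": 1},{"delta_pos": [0,0,0.35],"dr": [0,0,0],"fingers": 1},{"delta_pos": [0,0,0.35],"dr": [0,0,0],"fingers": 0.6}]'

```text
time: 23.48
tool_pos: [0.6076, -0.1962, 0.0105]
tool_rot: [3.141, -0.001, -0.043]
contact_force: [-0.2, 0.4, -0.2]
opening: 0.0164
grip_force: 0.0
```

Call:
step_arm --increments '[{"delta_pos": [0,0,0],"dr": [0,0,0],"fingers": 0.45},{"delta_pos": [0,0,0],"dr": [0,0,0],"fingers": 0.45},{"delta_pos": [0,0,-0.5],"dr": [0,0,0],"fingers": 0.45},{"delta_pos": [0,0,-4],"dr": [0,0,0],"fingers": 0.45},{"delta_pos": [0,0,-9],"dr": [0,0,0],"fingers": 0.2}]'

```text
time: 24.1
tool_pos: [0.6064, -0.1956, 0.0995]
tool_rot: [-3.14, 0.003, -0.043]
contact_force: [0.4, -0.2, 0.2]
opening: 0.031
grip_force: 0.0
```

```bash
python3 g.py .50,.02,.15,45 .4355,.1765,.08,95.8
```

```text
t 24.1 pos [ 0.6064 -0.1956  0.0995] rpy [-179.93    0.19   -2.45] F [ 0.4 -0.2  0.2] open 0.031 grip 0.0 q6 1.18
.50,.02,.15,45 delta cm [-11.57 -21.09  -4.98] dr [ -0.1   0.1 -47.4]
.4355,.1765,.08,95.8 delta cm [  6.51 -15.63   7.  ] dr [ -0.    0.  -50.8]
```

Call:
step_arm --increments '[{"delta_pos": [-2.3,-4.2,-3],"dr": [0,0,-9.5],"fingers": 0},{"delta_pos": [-4.6,-8.4,-5],"dr": [0,0,-19],"fingers": 0},{"delta_pos": [-6.9,-12.6,-5],"dr": [0,0,-28.5],"fingers": 0},{"delta_pos": [-9.2,-16.8,-5],"dr": [0,0,-38],"fingers": 0},{"delta_pos": [-11.6,-21.1,-5],"dr": [0,0,-47.4],"fingers": 0}]'

```text
time: 24.72
tool_pos: [0.4998, 0.0211, 0.1503]
tool_rot: [3.141, -0.001, 0.79]
contact_force: [0.5, 1.0, 0.4]
opening: 0.0461
grip_force: 0.0
```

Call:
step_arm --increments '[{"delta_pos": [1.3,-3.1,0],"dr": [0,0,-10],"fingers": 0},{"delta_pos": [2.6,-6.2,0],"dr": [0,0,-20],"fingers": 0},{"delta_pos": [4,-9.6,2],"dr": [0,0,-30],"fingers": 0},{"delta_pos": [5.3,-12.7,4],"dr": [0,0,-40],"fingers": 0},{"delta_pos": [6.5,-15.6,7],"dr": [0,0,-50.6],"fingers": 0}]'

```text
time: 25.35
tool_pos: [0.4366, 0.1774, 0.0801]
tool_rot: [3.139, -0.0, 1.674]
contact_force: [0.6, 0.3, -0.6]
opening: 0.0458
grip_force: 0.0
```

```bash
python3 g.py .4355,.1765,.013,95.8;  python3 v.py d3.png .008 .37 .68 -.27 -.11
```

```text
t 25.35 pos [0.4366 0.1774 0.0801] rpy [ 1.7984e+02 -2.0000e-02  9.5900e+01] F [ 0.6  0.3 -0.6] open 0.0458 grip 0.0 q6 0.12
.4355,.1765,.013,95.8 delta cm [-0.08 -0.14  6.71] dr [ 0.2 -0.   0.1]
px/m 1903.2258064516125 (590, 610, 3)
```

View pics/d3.png

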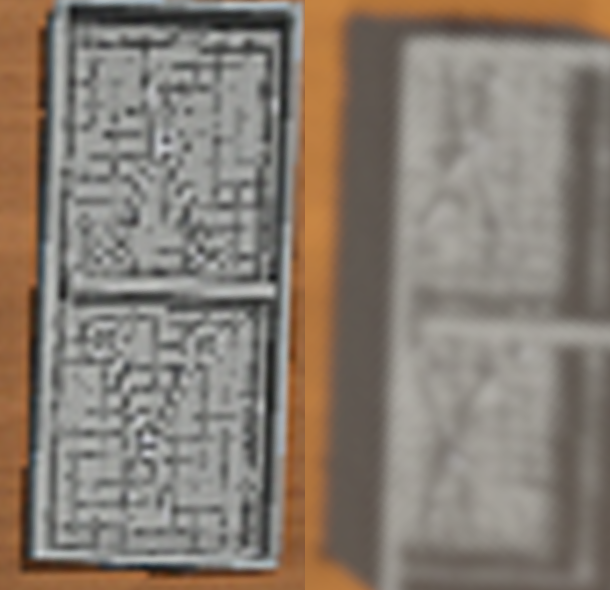

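Both clamps lie in their halves with rings at (105,245)/(205,245) and (105,340)/(205,340), clear of the bar at row 290. Now the shut clamp.

Call:
step_arm --increments '[{"delta_pos": [-0.1,-0.14,1.5],"dr": [0,0,0],"fingers": 0},{"delta_pos": [-0.1,-0.14,3.5],"dr": [0,0,0],"fingers": 0},{"delta_pos": [-0.1,-0.14,5.5],"dr": [0,0,0],"fingers": 0},{"delta_pos": [-0.1,-0.14,6.5],"dr": [0,0,0],"fingers": 0},{"delta_pos": [-0.1,-0.14,6.5],"dr": [0,0,0],"fingers": 0}]'

```text
time: 26.18
tool_pos: [0.4355, 0.1745, 0.015]
tool_rot: [3.141, 0.0, 1.666]
contact_force: [1.4, -0.2, -0.8]
opening: 0.046
grip_force: 0.0
```

```bash
python3 g.py .4355,.1765,.005,95.8
```

```text
t 26.18 pos [0.4355 0.1745 0.015 ] rpy [1.7999e+02 1.0000e-02 9.5460e+01] F [ 1.4 -0.2 -0.8] open 0.046 grip 0.0 q6 0.12
.4355,.1765,.005,95.8 delta cm [0.2  0.02 1.  ] dr [ 0.   0.  -0.3]
```

Call:
step_arm --increments '[{"delta_pos": [0.2,0,0.5],"dr": [0,0,0],"fingers": 0},{"delta_pos": [0.2,0,0.97],"dr": [0,0,0],"fingers": 0},{"delta_pos": [0.2,0,0.97],"dr": [0,0,0],"fingers": 0.5},{"delta_pos": [0.2,0,0.97],"dr": [0,0,0],"fingers": 1},{"delta_pos": [0.2,0,0.97],"dr": [0,0,0],"fingers": 1}]'

```text
time: 26.8
tool_pos: [0.4349, 0.177, 0.0052]
tool_rot: [3.141, 0.0, 1.668]
contact_force: [0.4, -0.2, 0.0]
opening: 0.0205
grip_force: 0.0
```

Call:
step_arm --increments '[{"delta_pos": [0,0,0],"dr": [0,0,0],"fingers": 1},{"delta_pos": [0,0,0],"dr": [0,0,0],"fingers": 1},{"delta_pos": [0,0,0],"dr": [0,0,0],"fingers": 1},{"delta_pos": [0,0,-3],"dr": [0,0,0],"fingers": 1},{"delta_pos": [0,0,-8],"dr": [0,0,0],"fingers": 1}]'

```text
time: 27.42
tool_pos: [0.4335, 0.1766, 0.0847]
tool_rot: [-3.137, 0.001, 1.668]
contact_force: [1.2, 0.6, 0.6]
opening: 0.0115
grip_force: 20.0
```

```bash
python3 g.py .4866,.07,.12,141 .5244,-.008,.075,166.7
```

```text
t 27.43 pos [0.4335 0.1766 0.0847] rpy [-1.7975e+02  4.0000e-02  9.5540e+01] F [1.2 0.6 0.6] open 0.0115 grip 20.0 q6 0.13
.4866,.07,.12,141 delta cm [-11.13   4.24  -3.54] dr [ -0.2  -0.1 -45.5]
.5244,-.008,.075,166.7 delta cm [-7.85 -3.68  4.5 ] dr [  0.    0.  -25.7]
```

Call:
step_arm --increments '[{"delta_pos": [-2.2,0.8,-2],"dr": [0,0,-9],"fingers": 1},{"delta_pos": [-4.4,1.7,-3.5],"dr": [0,0,-18],"fingers": 1},{"delta_pos": [-6.6,2.5,-3.5],"dr": [0,0,-27],"fingers": 1},{"delta_pos": [-8.9,3.4,-3.5],"dr": [0,0,-36],"fingers": 1},{"delta_pos": [-11.1,4.2,-3.5],"dr": [0,0,-45.5],"fingers": 1}]'

```text
time: 28.05
tool_pos: [0.4875, 0.0698, 0.12]
tool_rot: [-3.141, -0.0, 2.467]
contact_force: [-0.4, 0.1, -0.3]
opening: 0.011
grip_force: 20.0
```

Call:
step_arm --increments '[{"delta_pos": [-2.6,-1.2,0],"dr": [0,0,-9],"fingers": 1},{"delta_pos": [-5.2,-2.4,1],"dr": [0,0,-18],"fingers": 1},{"delta_pos": [-7.8,-3.7,3],"dr": [0,0,-25.7],"fingers": 1},{"delta_pos": [-7.8,-3.7,4.5],"dr": [0,0,-25.7],"fingers": 1},{"delta_pos": [-7.8,-3.7,4.5],"dr": [0,0,-25.7],"fingers": 1}]'

```text
time: 28.68
tool_pos: [0.5233, -0.0067, 0.0738]
tool_rot: [-3.142, -0.004, 2.908]
contact_force: [-0.2, -0.3, 0.3]
opening: 0.0111
grip_force: 20.0
```

```bash
python3 g.py .5244,-.008,.015,166.7; python3 v.py d4.png .036 .42 .66 -.10 .08
```

```text
t 28.68 pos [ 0.5233 -0.0067  0.0738] rpy [-180.     -0.21  166.64] F [-0.2 -0.3  0.3] open 0.0111 grip 20.0 q6 -1.5
.5244,-.008,.015,166.7 delta cm [-0.16 -0.1   5.88] dr [-0.  -0.2 -0.1]
px/m 2166.666666666667 (521, 782, 3)
```

View pics/d4.png

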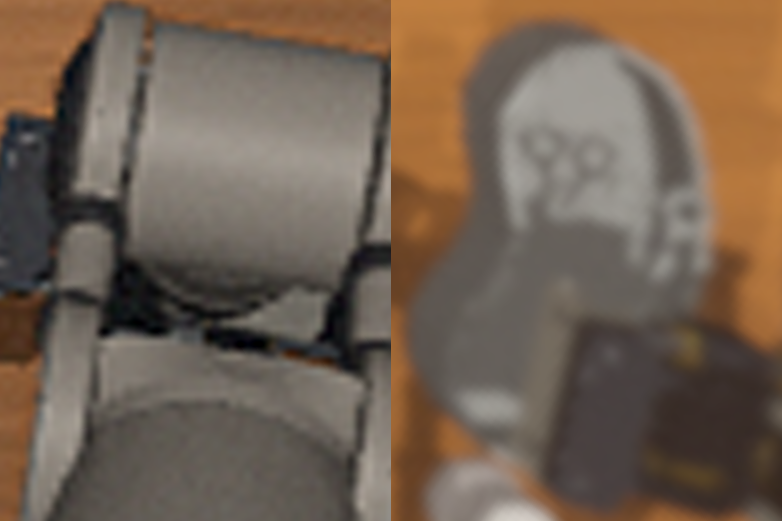

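The right panel shows the rings at (685,215) above the dish, with their shadow at (540,150)/(595,155) on its floor. I lower.

Call:
step_arm --increments '[{"delta_pos": [-0.16,-0.1,1.2],"dr": [0,0,0],"fingers": 1},{"delta_pos": [-0.16,-0.1,2.6],"dr": [0,0,0],"fingers": 1},{"delta_pos": [-0.16,-0.1,4],"dr": [0,0,0],"fingers": 1},{"delta_pos": [-0.16,-0.1,5.2],"dr": [0,0,0],"fingers": 1},{"delta_pos": [-0.16,-0.1,5.8],"dr": [0,0,0],"fingers": 1}]'

```text
time: 29.5
tool_pos: [0.5256, -0.0085, 0.0159]
tool_rot: [-3.141, -0.001, 2.91]
contact_force: [-0.8, -0.4, -0.2]
opening: 0.0109
grip_force: 20.0
```

Call:
step_arm --increments '[{"delta_pos": [0,0,0.3],"dr": [0,0,0],"fingers": 1},{"delta_pos": [0,0,0.5],"dr": [0,0,0],"fingers": 1},{"delta_pos": [0,0,0.7],"dr": [0,0,0],"fingers": 1},{"delta_pos": [0,0,0.75],"dr": [0,0,0],"fingers": 1},{"delta_pos": [0,0,0.75],"dr": [0,0,0],"fingers": 1}]'

```text
time: 30.12
tool_pos: [0.5261, -0.0086, 0.0097]
tool_rot: [-3.142, 0.0, 2.91]
contact_force: [0.5, 0.3, -0.2]
opening: 0.0117
grip_force: 20.0
```

Call:
step_arm --increments '[{"delta_pos": [0,0,0.15],"dr": [0,0,0],"fingers": 1},{"delta_pos": [0,0,0.28],"dr": [0,0,0],"fingers": 1},{"delta_pos": [0,0,0.28],"dr": [0,0,0],"fingers": 1},{"delta_pos": [0,0,0.28],"dr": [0,0,0],"fingers": 1},{"delta_pos": [0,0,0.28],"dr": [0,0,0],"fingers": 0.6}]'

```text
time: 30.75
tool_pos: [0.5261, -0.0086, 0.0069]
tool_rot: [-3.142, 0.0, 2.91]
contact_force: [0.1, -1.0, -0.0]
opening: 0.0164
grip_force: 0.0
```

Call:
step_arm --increments '[{"delta_pos": [0,0,0],"dr": [0,0,0],"fingers": 0.45},{"delta_pos": [0,0,0],"dr": [0,0,0],"fingers": 0.45},{"delta_pos": [0,0,-0.5],"dr": [0,0,0],"fingers": 0.45},{"delta_pos": [0,0,-4],"dr": [0,0,0],"fingers": 0.45},{"delta_pos": [0,0,-9],"dr": [0,0,0],"fingers": 0.2}]'

```text
time: 31.38
tool_pos: [0.5251, -0.0085, 0.097]
tool_rot: [-3.141, -0.003, 2.91]
contact_force: [1.2, -0.2, 0.2]
opening: 0.0311
grip_force: 0.0
```

```bash
python3 g.py .51,.17,.15,116 .50,.381,.12,66 .50,.381,.12,4
python3 - <<'E'
from h import *
# lid handle bar: dark on lid? print extents of the dark blob at z=.047 in both views
for n in("top","scene"):
    r=rect(n,.042,(.42,.58),(.33,.43),2000); g=cv2.cvtColor(r,cv2.COLOR_BGR2GRAY)
    m=(g<np.median(g)*.75).astype(np.uint8)
    c=max(cv2.findContours(m,0,cv2.CHAIN_APPROX_NONE)[0],key=cv2.contourArea)
    (cx,cy),wh,a=cv2.minAreaRect(c); print(n,.58-cy/2000,.43-cx/2000,np.array(wh)/2,a)
E
```

```text
t 31.38 pos [ 0.5251 -0.0085  0.097 ] rpy [-1.7998e+02 -1.7000e-01  1.6675e+02] F [ 1.2 -0.2  0.2] open 0.0311 grip 0.0 q6 -1.5
.51,.17,.15,116 delta cm [ 5.58 17.02 -5.28] dr [-0.1 -0.2 50.7]
.50,.381,.12,66 delta cm [19.4   8.35  3.  ] dr [ 0. -0. 50.]
.50,.381,.12,4 delta cm [0. 0. 0.] dr [ 0. -0. 62.]
top 0.49775741577148436 0.3767847442626953 [95.719 16.404] 88.02507019042969
scene 0.5478017196655273 0.3876293067932129 [13.262  10.2419] 66.80140686035156
```

```bash
python3 g.py .499,.381,.13,183.9 
```

```text
t 31.57 pos [ 0.5265 -0.0086  0.0978] rpy [1.8000e+02 1.4000e-01 1.6675e+02] F [-0.9 -0.5  0.1] open 0.0364 grip 0.0 q6 -1.5
.499,.381,.13,183.9 delta cm [11.6  37.3  -3.24] dr [ -0.    0.1 -17.1]
```

Call:
step_arm --increments '[{"delta_pos": [1.7,5.3,-2],"dr": [0,0,-5],"fingers": 0},{"delta_pos": [3.4,11,-3.2],"dr": [0,0,-10],"fingers": 0},{"delta_pos": [5.2,16.7,-3.2],"dr": [0,0,-17],"fingers": 0},{"delta_pos": [7,22.4,-3.2],"dr": [0,0,-17],"fingers": 0},{"delta_pos": [8.8,28.2,-3.2],"dr": [0,0,-17],"fingers": 0}]'

```text
time: 32.2
tool_pos: [0.5039, 0.2876, 0.1272]
tool_rot: [-3.141, -0.002, -3.076]
contact_force: [0.8, 0.3, -0.3]
opening: 0.0455
grip_force: 0.0
```

Call:
step_arm --increments '[{"delta_pos": [0,5.5,0],"dr": [0,0,0],"fingers": 0},{"delta_pos": [0,9.5,1],"dr": [0,0,0],"fingers": 0},{"delta_pos": [0,9.5,3],"dr": [0,0,0],"fingers": 0},{"delta_pos": [0,9.5,5],"dr": [0,0,0],"fingers": 0},{"delta_pos": [0,9.5,5],"dr": [0,0,0],"fingers": 0}]'

```text
time: 32.83
tool_pos: [0.4969, 0.3799, 0.0755]
tool_rot: [-3.139, -0.006, -3.076]
contact_force: [-0.0, 0.6, 0.4]
opening: 0.0461
grip_force: 0.0
```

```bash
python3 g.py .499,.381,.023,183.9; python3 v.py e1.png .005 .43 .65 -.09 .08
```

```text
t 32.83 pos [0.4969 0.3799 0.0755] rpy [-179.82   -0.34 -176.24] F [-0.   0.6  0.4] open 0.0461 grip 0.0 q6 -1.11
.499,.381,.023,183.9 delta cm [-0.25  0.11  5.25] dr [-0.2 -0.3 -0.1]
px/m 2294.117647058824 (505, 780, 3)
```

View pics/e1.png

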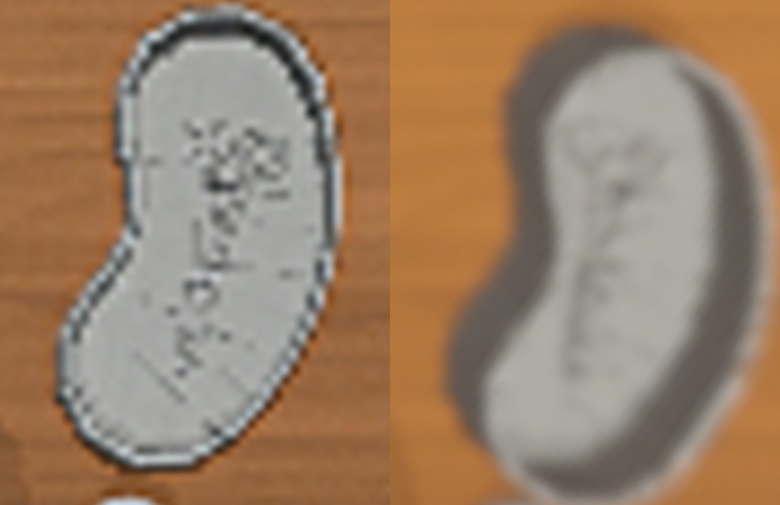

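The shut clamp lies in the dish, from its rings at (210-270,140) to its tips at (185,380), away from the walls. Now the lid.

Call:
step_arm --increments '[{"delta_pos": [-0.2,0.1,1.5],"dr": [0,0,0],"fingers": 0},{"delta_pos": [-0.2,0.1,3],"dr": [0,0,0],"fingers": 0},{"delta_pos": [-0.2,0.1,4.5],"dr": [0,0,0],"fingers": 0},{"delta_pos": [-0.2,0.1,5.2],"dr": [0,0,0],"fingers": 0},{"delta_pos": [-0.2,0.1,5.2],"dr": [0,0,0],"fingers": 0}]'

```text
time: 33.65
tool_pos: [0.5004, 0.3818, 0.0259]
tool_rot: [-3.141, -0.001, -3.076]
contact_force: [0.3, -0.3, -0.4]
opening: 0.0458
grip_force: 0.0
```

Call:
step_arm --increments '[{"delta_pos": [0,0,0],"dr": [0,0,0],"fingers": 0.5},{"delta_pos": [0,0,0],"dr": [0,0,0],"fingers": 1},{"delta_pos": [0,0,0],"dr": [0,0,0],"fingers": 1},{"delta_pos": [0,0,0],"dr": [0,0,0],"fingers": 1},{"delta_pos": [0,0,0],"dr": [0,0,0],"fingers": 1}]' --newtons 40

```text
time: 34.28
tool_pos: [0.5008, 0.3819, 0.027]
tool_rot: [-3.141, 0.0, -3.076]
contact_force: [-0.4, -0.2, 1.6]
opening: 0.009
grip_force: 40.0
```

Call:
step_arm --increments '[{"delta_pos": [0,0,0],"dr": [0,0,0],"fingers": 1},{"delta_pos": [0,0,0],"dr": [0,0,0],"fingers": 1},{"delta_pos": [0,0,-3],"dr": [0,0,0],"fingers": 1},{"delta_pos": [0,0,-8],"dr": [0,0,0],"fingers": 1},{"delta_pos": [0,0,-14],"dr": [0,0,0],"fingers": 1}]'

```text
time: 34.9
tool_pos: [0.4996, 0.3816, 0.1661]
tool_rot: [-3.14, -0.004, -3.076]
contact_force: [0.5, 1.2, -3.6]
opening: 0.0094
grip_force: 40.0
```

```bash
python3 g.py .5247,-.1927,.17,177.5
```

```text
t 34.9 pos [0.4996 0.3816 0.1661] rpy [-179.9    -0.23 -176.25] F [ 0.5  1.2 -3.6] open 0.0094 grip 40.0 q6 -1.11
.5247,-.1927,.17,177.5 delta cm [  1.25 -57.47  -0.29] dr [-0.1 -0.2  6.2]
```

Call:
step_arm --increments '[{"delta_pos": [0,-3,-1],"dr": [0,0,1],"fingers": 1},{"delta_pos": [0.2,-8,-2],"dr": [0,0,2],"fingers": 1},{"delta_pos": [0.4,-13,-2],"dr": [0,0,3],"fingers": 1},{"delta_pos": [0.5,-18,-2],"dr": [0,0,4],"fingers": 1},{"delta_pos": [0.6,-23,-2],"dr": [0,0,5],"fingers": 1}]'

```text
time: 35.52
tool_pos: [0.5092, 0.1507, 0.1861]
tool_rot: [-3.142, -0.001, 3.119]
contact_force: [0.6, -0.5, -3.5]
opening: 0.0093
grip_force: 40.0
```

Call:
step_arm --increments '[{"delta_pos": [0,-5,0],"dr": [0,0,0],"fingers": 1},{"delta_pos": [0,-10,0],"dr": [0,0,0],"fingers": 1},{"delta_pos": [0,-15,0],"dr": [0,0,0],"fingers": 1},{"delta_pos": [0,-20,0],"dr": [0,0,0],"fingers": 1},{"delta_pos": [0,-25,0],"dr": [0,0,0],"fingers": 1}]'

```text
time: 36.15
tool_pos: [0.5038, -0.0991, 0.1862]
tool_rot: [3.141, -0.001, 3.12]
contact_force: [0.8, 0.2, -3.6]
opening: 0.0092
grip_force: 40.0
```

```bash
python3 g.py .526,-.1927,.10,177.5
```

```text
t 36.15 pos [ 0.5038 -0.0991  0.1862] rpy [ 1.7996e+02 -5.0000e-02  1.7875e+02] F [ 0.8  0.2 -3.6] open 0.0092 grip 40.0 q6 -1.89
.526,-.1927,.10,177.5 delta cm [-2.43 -9.31  8.61] dr [ 0.  -0.1  1.2]
```

Call:
step_arm --increments '[{"delta_pos": [-0.8,-3.5,0],"dr": [0,0,0.5],"fingers": 1},{"delta_pos": [-1.7,-7,1],"dr": [0,0,1.2],"fingers": 1},{"delta_pos": [-2.4,-9.3,3],"dr": [0,0,1.2],"fingers": 1},{"delta_pos": [-2.4,-9.3,6],"dr": [0,0,1.2],"fingers": 1},{"delta_pos": [-2.4,-9.3,8.5],"dr": [0,0,1.2],"fingers": 1}]'

```text
time: 36.78
tool_pos: [0.5256, -0.1913, 0.0998]
tool_rot: [3.14, -0.002, 3.098]
contact_force: [-0.5, 0.6, -3.9]
opening: 0.0097
grip_force: 40.0
```

Call:
step_arm --increments '[{"delta_pos": [0,0,0],"dr": [0,0,0],"fingers": 1},{"delta_pos": [0,0,0],"dr": [0,0,0],"fingers": 1},{"delta_pos": [0,0,0],"dr": [0,0,0],"fingers": 1},{"delta_pos": [0,0,0],"dr": [0,0,0],"fingers": 1},{"delta_pos": [0,0,0],"dr": [0,0,0],"fingers": 1}]'

```text
time: 37.4
tool_pos: [0.5265, -0.1914, 0.1023]
tool_rot: [-3.141, 0.001, 3.099]
contact_force: [0.2, 0.2, -4.0]
opening: 0.0093
grip_force: 40.0
```

```bash
python3 g.py .526,-.1927,.08,177.5; python3 v.py f1.png .09 .36 .69 -.28 -.10
```

```text
t 37.4 pos [ 0.5265 -0.1914  0.1023] rpy [-1.7997e+02  5.0000e-02  1.7755e+02] F [ 0.2  0.2 -4. ] open 0.0093 grip 40.0 q6 -2.01
.526,-.1927,.08,177.5 delta cm [ 0.05 -0.13  2.23] dr [-0.   0.   0.1]
px/m 1787.878787878788 (590, 644, 3)
```

View pics/f1.png

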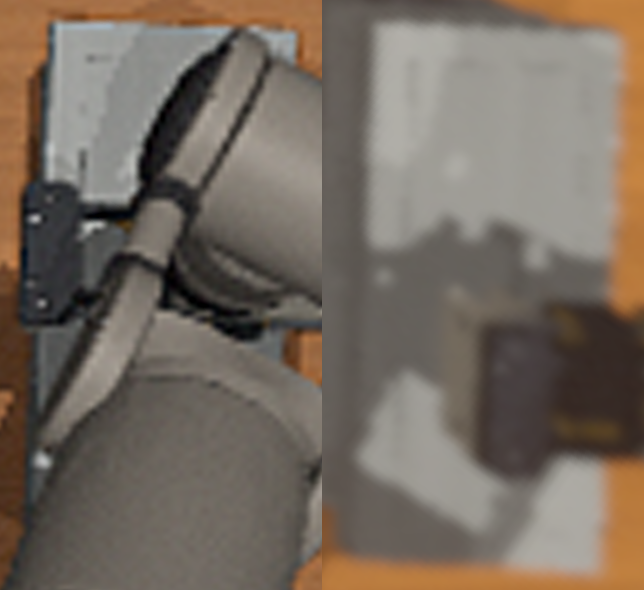

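Scene panel: lid corners at (372,22), (622,35), (600,572) and (342,557). The top panel gives corners (50,22) and (297,30). Compared with the box, both views suggest about 2.5 mm more towards -y and nothing in x.

Call:
step_arm --increments '[{"delta_pos": [0.05,-0.25,0.5],"dr": [0,0,0],"fingers": 1},{"delta_pos": [0.05,-0.25,1],"dr": [0,0,0],"fingers": 1},{"delta_pos": [0.05,-0.25,1.7],"dr": [0,0,0],"fingers": 1},{"delta_pos": [0.05,-0.25,2.3],"dr": [0,0,0],"fingers": 1},{"delta_pos": [0.05,-0.25,2.3],"dr": [0,0,0],"fingers": 1}]'

```text
time: 38.22
tool_pos: [0.5253, -0.1936, 0.0781]
tool_rot: [3.141, -0.001, 3.099]
contact_force: [0.7, 1.0, -3.0]
opening: 0.0096
grip_force: 40.0
```

Call:
step_arm --increments '[{"delta_pos": [0,0,0.2],"dr": [0,0,0],"fingers": 1},{"delta_pos": [0,0,0.3],"dr": [0,0,0],"fingers": 1},{"delta_pos": [0,0,0.4],"dr": [0,0,0],"fingers": 1},{"delta_pos": [0,0,0.5],"dr": [0,0,0],"fingers": 1},{"delta_pos": [0,0,0.5],"dr": [0,0,0],"fingers": 1}]'

```text
time: 38.85
tool_pos: [0.5257, -0.1938, 0.0738]
tool_rot: [-3.142, -0.0, 3.099]
contact_force: [-0.5, 0.1, -2.7]
opening: 0.0095
grip_force: 40.0
```

Call:
step_arm --increments '[{"delta_pos": [0,0,0.2],"dr": [0,0,0],"fingers": 1},{"delta_pos": [0,0,0.4],"dr": [0,0,0],"fingers": 1},{"delta_pos": [0,0,0.6],"dr": [0,0,0],"fingers": 1},{"delta_pos": [0,0,0.8],"dr": [0,0,0],"fingers": 1},{"delta_pos": [0,0,0.8],"dr": [0,0,0],"fingers": 1}]'

```text
time: 39.48
tool_pos: [0.5256, -0.1938, 0.0656]
tool_rot: [3.142, -0.0, 3.099]
contact_force: [-0.4, -0.5, -3.4]
opening: 0.0097
grip_force: 40.0
```

Call:
step_arm --increments '[{"delta_pos": [0,0,0.1],"dr": [0,0,0],"fingers": 1},{"delta_pos": [0,0,0.2],"dr": [0,0,0],"fingers": 1},{"delta_pos": [0,0,0.3],"dr": [0,0,0],"fingers": 1},{"delta_pos": [0,0,0.3],"dr": [0,0,0],"fingers": 1},{"delta_pos": [0,0,0.3],"dr": [0,0,0],"fingers": 1}]'

```text
time: 40.1
tool_pos: [0.5257, -0.1938, 0.063]
tool_rot: [-3.141, 0.0, 3.099]
contact_force: [-1.8, 0.2, -0.6]
opening: 0.0093
grip_force: 40.0
```

The lid is seated at the expected height (0.063) with its weight off the arm. I let go and retreat.

Call:
step_arm --increments '[{"delta_pos": [0,0,0],"dr": [0,0,0],"fingers": 0.6},{"delta_pos": [0,0,0],"dr": [0,0,0],"fingers": 0},{"delta_pos": [0,0,0],"dr": [0,0,0],"fingers": 0},{"delta_pos": [0,0,-1],"dr": [0,0,0],"fingers": 0},{"delta_pos": [0,0,-4],"dr": [0,0,0],"fingers": 0}]'

```text
time: 40.72
tool_pos: [0.5249, -0.1934, 0.1025]
tool_rot: [3.14, -0.003, 3.099]
contact_force: [0.3, -0.1, 0.3]
opening: 0.0458
grip_force: 0.0
```

Call:
step_arm --increments '[{"delta_pos": [0,0,-4],"dr": [0,0,0],"fingers": 0},{"delta_pos": [0,-4,-8],"dr": [0,0,0],"fingers": 0},{"delta_pos": [3,-9,-10],"dr": [0,0,0],"fingers": 0},{"delta_pos": [5,-14,-10],"dr": [0,0,0],"fingers": 0},{"delta_pos": [7,-19,-10],"dr": [0,0,0],"fingers": 0}]'

```text
time: 41.35
tool_pos: [0.4469, -0.3822, 0.2043]
tool_rot: [-3.14, 0.001, 3.099]
contact_force: [0.7, 0.0, -0.3]
opening: 0.0458
grip_force: 0.0
```

```bash
python3 g.py; python3 - <<'E'
from h import *
wood=lambda h,b:(h[:,:,1]<75).astype(np.uint8)
for n in("top","scene"):
    im=viewer.read_camera(n)[:,:,::-1].copy()
    print(n,boxfit(n,contour(n,im,(.525,-.193,.053),wood),.053,.036))
    hsv=cv2.cvtColor(im,cv2.COLOR_BGR2HSV)
    p=np.array((407,222) if n=="top" else (337,325))*.64; x,y=p.astype(int); print("bottle px mean sat",hsv[y:y+9,x-3:x+4].mean((0,1)).round(), cv2.absdiff(im[y-15:y+25,x-15:x+16],cv2.imread(f"pics/{n}0.png")[y-15:y+25,x-15:x+16]).mean())
E
```

```text
t 41.35 pos [ 0.4469 -0.3822  0.2043] rpy [-1.7992e+02  9.0000e-02  1.7756e+02] F [ 0.7  0.  -0.3] open 0.0458 grip 0.0 q6 -2.37
top [   0.3845   -0.2798  -46.0184 1146.9997  624.2356]
bottle px mean sat [ 70. 121.  67.] 3.535215053763441
scene [  0.5245  -0.1855  -2.0927 305.2487 158.559 ]
bottle px mean sat [ 15. 194. 128.] 1.539247311827957
```

The bottle pixels are unchanged, and the lid went down to its full depth level and unforced. One more hold, then I hand in.

Call:
step_arm --increments '[{"delta_pos": [0,0,0],"dr": [0,0,0],"fingers": 0},{"delta_pos": [0,0,0],"dr": [0,0,0],"fingers": 0},{"delta_pos": [0,0,0],"dr": [0,0,0],"fingers": 0},{"delta_pos": [0,0,0],"dr": [0,0,0],"fingers": 0},{"delta_pos": [0,0,0],"dr": [0,0,0],"fingers": 0}]'

```text
time: 42.08
tool_pos: [0.4479, -0.3803, 0.2029]
tool_rot: [-3.141, 0.0, 3.1]
contact_force: [0.3, -0.2, 0.6]
opening: 0.0458
grip_force: 0.0
```

```bash
python3 -c "
from cell import robot
print(robot.hand_in())"
```

```text
the job is handed in; nothing more can be done
None
```

I handed the job in at about 42 s, with no verdict returned: basket in the box, open clamps either side of its bar, shut clamp in the dish, lid on to full depth by arm height and force only (final camera check of its fit inconclusive), bottle untouched, gripper empty.

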